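# Put four tools back on their shadow pads

## Robot

A 7-joint arm with a two-finger parallel gripper is mounted at the origin on the work surface. World frame = base frame: x ahead of the robot, y to its left, z up, the work surface at z = 0. Lengths are in m, angles in rad, forces in N, time in s.
With the tool pointing down it reaches from about 0.425 to 0.95 m from the base axis. Payload 4.7 kg.
Tool frame: the origin (TCP) lies where the fingers leave the gripper's body, on its centre line; the fingertips stand 70 mm ahead of it and the grasp point (between the pads) lies 51 mm ahead of it; z points along the fingers, y is the direction in which the jaws open and shut (so a half turn about z gives the same grasp; the last joint's range is limited). The gripper opens to 87 mm and grips with 3 to 60 N. Pads are 19 mm wide; open, the fingers measure 117 mm over their backs; the gripper's body (75 mm by 190 mm) begins 51 mm behind the grasp point.
Start: joints at [-1.274, 0.469, -0.049, 1.532, 0.024, 1.141, -0.082], TCP at [0.216, 0.64, 0.292] pointing down, gripper open.
Joint ranges: [-2.59, 2.59], [-0.33, 1.99], [-1.39, 1.29], [0.1, 2.45], [-1.04, 4.18], [0.21, 1.99], [-2.66, 2.66]. Speed limits (rad/s): [2.57, 2.57, 3.14, 3.14, 3.14, 3.14, 3.14].

## Interface

Orientations are given as a 3x3 rotation matrix whose columns are the frame's x, y, z axes.
In Python, from cell import status, capture, workorder gives the robot as it stands.
- The arm moves only by the tool carry_out, never from a script. Its argument "motion" is a list of rows, each an object of numbers: "tx", "ty", "tz": the shift along the tool's x, y, z in units of 50 mm (1.0 is 50 mm); "rx", "ry", "rz": the turn, a rotation vector about the tool's x, y, z in degrees; "hand": the finger opening in mm, from 0 to 87. A call has 1 to 10 rows; each row shifts and turns the pose as measured when the row begins, along the tool's axes as they then stand; what a row does not reach is not made up. A row lasts 1/10 s, in which the tool goes at most 50 mm and 8.59 degrees, less where a joint would pass 70% of its speed; a pose out of reach is approached as far as the arm can. A call is refused whole if a number of a shift passes 1 or a number of a turn 8.59, either way. A call with a gripper value outside its range is refused whole. The fingers move at their own pace and stop on an object; "grip_force" is the grip in N (left out, the last holds). Time passes only in rows, so rows that do not move let the fingers close. It gives the time, the measured TCP pose, the force and the opening at its end, in the units of the state.
- status.read_state(): the state, without advancing time (a new reading comes with each control period).
- capture(name): name is "scene" or "side" or "wrist"; returns a dict with "pixels" (420x560x3 uint8, blue, green, red), "z_map" (420x560 float32, m along the optical axis (not along the pixel's ray), 0 where there is no reading), "fx", "fy", "cx", "cy" (pixels), "R" (3x3) and "t" (3): a world point X has camera coordinates R X + t. Camera axes: x right, y down, z forward; pixel columns grow to the right and rows downward; lengths in m; the calibration is good to about 2 mm. A picture is of the moment at which its call begins.
- workorder.close_job(): hands the job in, once; it reports no verdict.
The state is a dict: "time_s": time; "joints": joint angles; "joint_vel": joint speeds; "joint_efforts": joint torques, N m; "tool_pos": TCP position; "eef_rot": TCP orientation; "force": force on the tool from outside, world axes, zero at the start; "moment": the same for the moment, N m; "grip_width": finger opening in m.
Only numpy, scipy, OpenCV 4.12 (cv2) and the standard library are available. Lean on these libraries where they do the work, as an engineer would, in place of code of your own. Each camera call takes 0.05 s, during which the arm holds its last target. There are 200 camera calls.

## Task

Tidy the bench: pick up each of the four loose tools (large spanner, small spanner, screwdriver, dial gauge) and lay it flat on the cream pad that carries its own black silhouette, pointing the same way as the silhouette and covering it to within about a centimetre. Lay the tools down rather than dropping or throwing them, and leave the hammer and the socket where they are.

Things in the scene. Friction and masses are not known exactly. Their poses are not given: they have to be found in the camera images.
- large_wrench: Larger chrome combination spanner lying flat, 140 mm long; heads 11 mm thick and up to 34 mm wide; between them a straight shank 15 mm wide, its top 10 mm above the surface it lies on. Origin: middle of the shank (and of the length), on the underside. +x points along it to the open jaw (the round ring end is at -x), z up. About 110 g.
- small_wrench: Smaller chrome combination spanner lying flat, 100 mm long; heads 9 mm thick and up to 23 mm wide; shank 11 mm wide, its top 8 mm above the surface. Origin: middle of the shank (and of the length), on the underside. +x points to the open jaw, z up. About 50 g.
- screwdriver: Screwdriver lying flat, 135 mm long: black handle with flats and a red collar, 76 mm long, 26 mm wide, 24 mm high, then a thin chrome blade. Origin: under the middle of the handle. +x points to the blade tip, which is 96 mm from the origin; z up. About 80 g; it balances near the handle's middle.
- dial_gauge: Dial indicator lying on its back: round dark case 42 mm across and 20 mm high with a white face, and a thin stem and brass plunger (8 mm, then 5 mm thick, axis 10 mm up) out to 58 mm from the origin along +x. Origin: centre of the case's underside; z up. About 100 g.
- large_wrench_pad: Cream foam pad fixed to the bench, 180 x 60 mm (along its x, y), 4 mm thick (top 4 mm above the bench), with a life-size black silhouette of the larger spanner on it and a narrow red stripe along its -x edge. Origin: centre of the pad's underside. Pad +x is the way the silhouette points (its open jaw). The spot for the larger spanner's origin is at x = +15 mm, y = 0 in the pad's frame, with the two x axes the same way
- small_wrench_pad: Cream foam pad fixed to the bench, 140 x 60 mm (along its x, y), 4 mm thick (top 4 mm above the bench), with a life-size black silhouette of the smaller spanner on it and a narrow red stripe along its -x edge. Origin: centre of the pad's underside. Pad +x is the way the silhouette points (its open jaw). The spot for the smaller spanner's origin is at x = +15 mm, y = 0 in the pad's frame, with the two x axes the same way
- screwdriver_pad: Cream foam pad fixed to the bench, 180 x 60 mm (along its x, y), 4 mm thick (top 4 mm above the bench), with a life-size black silhouette of the screwdriver on it and a narrow red stripe along its -x edge. Origin: centre of the pad's underside. Pad +x is the way the silhouette points (its blade tip). The spot for the screwdriver's origin is at x = -22 mm, y = 0 in the pad's frame, with the two x axes the same way
- dial_gauge_pad: Cream foam pad fixed to the bench, 120 x 66 mm (along its x, y), 4 mm thick (top 4 mm above the bench), with a life-size black silhouette of the dial gauge on it and a narrow red stripe along its -x edge. Origin: centre of the pad's underside. Pad +x is the way the silhouette points (its stem). The spot for the dial gauge's origin is at x = -18 mm, y = 0 in the pad's frame, with the two x axes the same way
- socket: Bystander: chrome socket standing upright on the bench among the tools, 26 mm across, 36 mm tall. Origin: centre of its underside. Leave it alone.
- hammer: Bystander: ball-pein hammer lying at the far side of the bench, about 280 mm long, 28 mm high, wooden handle. Origin: under the handle's middle; +x to the head. Leave it alone.
Things that resemble listed ones, but are neither listed nor needed, are in the scene too. What is meant by the screwdriver is not purple, and is the larger of those in its own colour.

How it is judged:
By the outcome, as a careful person would: the job done as asked, in the order asked, and still so for the second after the job is handed in, with the robot touching nothing.
It also fails if it takes over 96 s, if anything falls off the work surface, if the arm or the gripper's body presses on something with over 40 N, if the wrist force passes 120 N, or if a joint passes its speed limit or range.

## Working session

There is one attempt and no reset: what is moved stays moved. The work goes in short steps, Python scripts to look and compute and a tool call to move; the robot and the scene stay as the last step left them, time stands still between calls to the robot, and variables do not carry over. Pictures are saved under pics/ and viewed, about 12 in all and at most 16, crops included, and the job is handed in when it is done.

Besides the shell and the picture viewer there is one more tool, called after "Request:" as name([rows], argument=value, ...), one row to a line, values as JSON. carry_out: Moves the arm, as the interface text tells. Its arguments: {"type":"object","properties":{"motion":{"type":"array","items":{"type":"object","properties":{"tx":{"type":"number"},"ty":{"type":"number"},"tz":{"type":"number"},"rx":{"type":"number"},"ry":{"type":"number"},"rz":{"type":"number"},"hand":{"type":"number"}}}},"grip_force":{"type":"number"}},"required":["motion"]}

```bash
ls; mkdir -p pics
cat > h.py <<'E'
import numpy as np, cv2
from cell import status, capture, workorder
def ray(c,uv):
    uv=np.atleast_2d(uv).astype(float)
    d=np.c_[(uv[:,0]-c['cx'])/c['fx'],(uv[:,1]-c['cy'])/c['fy'],np.ones(len(uv))]
    R=np.array(c['R']);t=np.array(c['t']); return -R.T@t, d@R
def plane(c,uv,z):
    o,d=ray(c,uv); return o+d*((z-o[2])/d[:,2])[:,None]
def depthpts(c,uv):
    uv=np.atleast_2d(uv).astype(int); o,d=ray(c,uv)
    return o+d*c['z_map'][uv[:,1],uv[:,0]][:,None]
def proj(c,X):
    p=np.atleast_2d(X)@np.array(c['R']).T+np.array(c['t']); return np.c_[c['fx']*p[:,0]/p[:,2]+c['cx'],c['fy']*p[:,1]/p[:,2]+c['cy']]
E
python3 - <<'E'
from h import *
import pickle
d={}
for n in ("scene","side","wrist"):
    c=capture(n); d[n]=c; print(n,c['fx'],c['cx'],c['cy'],np.round(c['R'],3).tolist(),np.round(ray(c,[0,0])[0],3))
    cv2.imwrite(f'pics/{n}0.png',c['pixels'])
pickle.dump(d,open('c0.pkl','wb'))
s=status.read_state(); print(s)
E
```

```text
pics
scene 433.6945835088336 278.7678920352743 208.29743860410326 [[-0.348, 0.937, 0.012], [0.802, 0.304, -0.514], [-0.485, -0.169, -0.858]] [1.04  0.197 0.982]
side 472.12512816023104 283.14403393283686 204.05462083007845 [[0.962, -0.272, 0.018], [-0.167, -0.642, -0.748], [0.215, 0.717, -0.663]] [ 0.244 -0.82   0.818]
wrist 358.94967931761187 283.91109801900194 212.94493345737317 [[0.321, 0.947, -0.002], [0.902, -0.305, 0.304], [0.288, -0.099, -0.953]] [0.137 0.666 0.384]
{'time_s': 0.15, 'joints': array([-1.27390377,  0.46930736, -0.04855588,  1.5333873 ,  0.02408024,
        1.14098438, -0.08230862]), 'joint_vel': array([ 0.00129957, -0.0030959 ,  0.00096215, -0.00308628,  0.00084624,
        0.00032895, -0.00042996]), 'joint_efforts': array([ 2.38540042e-04, -5.08428490e+01, -8.11421312e-02, -2.36421329e+01,
       -6.14160066e-02,  3.55775503e-02,  9.83126506e-05]), 'tool_pos': array([0.21592968, 0.63917763, 0.29141943]), 'eef_rot': array([[-9.47388784e-01,  3.20084834e-01, -4.38204670e-04],
       [ 3.20085130e-01,  9.47387695e-01, -1.43666328e-03],
       [-4.47044149e-05, -1.50134148e-03, -9.99998872e-01]]), 'force': array([-0.54638836, -0.55770026,  0.23335337]), 'moment': array([-0.02775549, -0.00082505,  0.00016249]), 'grip_width': 0.086996728461652}
```

View pics/scene0.png

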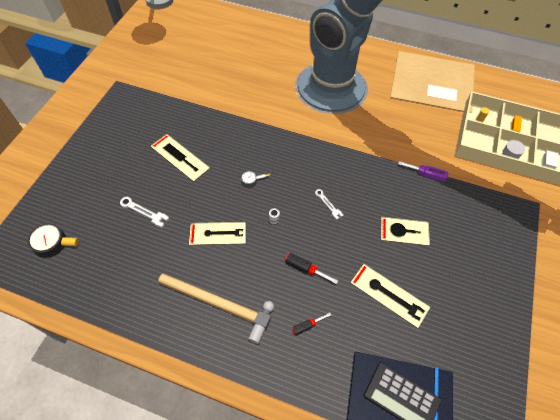

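View pics/side0.png

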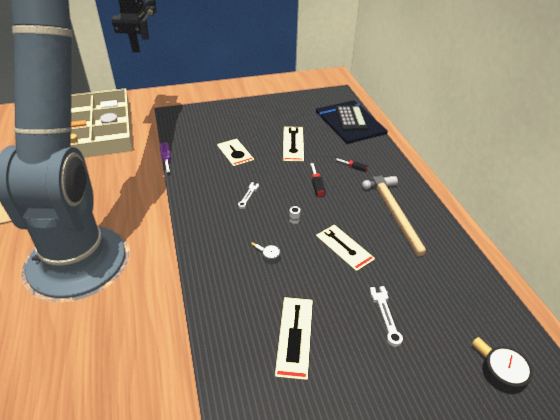

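The scene view shows every pad and tool: pads at (180,157), (218,233), (405,231) and (391,295). The tools are the large spanner (145,211), small spanner (328,204), dial gauge (252,178), big screwdriver (310,268) and socket (274,215). There are decoys: a purple screwdriver, a small red screwdriver (311,324) and a big gauge (47,240).

```bash
cat > m.py <<'E'
from h import *
import pickle
d=pickle.load(open('c0.pkl','rb'))
def comps(c,mask,amin):
    n,l,st,ce=cv2.connectedComponentsWithStats(mask.astype(np.uint8))
    return [(l==i) for i in range(1,n) if st[i,4]>=amin]
def rect(P):
    (cx,cy),(w,h),a=cv2.minAreaRect((P[:,:2]*1000).astype(np.float32))
    if w<h: w,h,a=h,w,a+90
    return np.array([cx,cy,w,h,a])
for n in('scene','side'):
    c=d[n]; hsv=cv2.cvtColor(c['pixels'],cv2.COLOR_BGR2HSV); H,S,V=cv2.split(hsv)
    yy,xx=np.mgrid[:420,:560]; uv=np.c_[xx.ravel(),yy.ravel()]
    W=plane(c,uv,0.0); D=depthpts(c,uv)
    inb=((W[:,0]>0.1)&(W[:,0]<1.0)&(abs(W[:,1])<0.8)).reshape(420,560)
    print(n)
    masks={'cream':(V>180)&(S>25)&(S<110)&(H>15)&(H<40),'white':(V>110)&(S<28),'red':((H<6)|(H>174))&(S>160)&(V>90),'mat':(V<70)&(S<80)}
    m=inb&masks['mat']; print('mat z med',np.median(D[m.ravel(),2]))
    for k in('cream','white','red'):
        for q in comps(c,masks[k]&inb,12 if k=='red' else 25):
            y,x=np.nonzero(q); z=np.median(D[q.ravel(),2]); P=plane(c,np.c_[x,y],z)
            print(k,'px',int(x.mean()),int(y.mean()),'n',len(x),'z %.4f'%z,np.round(rect(P)).astype(int))
E
python3 m.py
```

```text
scene
mat z med 0.004887936179960195
cream px 181 158 n 815 z 0.0035 [ 425 -318  181   61   69]
cream px 408 231 n 801 z 0.0040 [434 329 121  68 103]
cream px 218 233 n 943 z 0.0036 [ 609 -117  141   62  112]
cream px 390 295 n 1386 z 0.0040 [615 330 181  61  73]
cream px 208 296 n 617 z 0.0245 [775 -65 247  17  88]
cream px 20 328 n 597 z -0.7510 [ 942 -916  226   55   90]
cream px 394 406 n 487 z 0.0266 [855 396 108  19  79]
white px 319 109 n 28 z -0.0005 [108  -4  65  11  88]
white px 408 165 n 50 z 0.0139 [234 294  56   8  90]
white px 250 176 n 187 z 0.0190 [428 -94  62  40 111]
white px 329 204 n 250 z 0.0070 [427 120 105  27  56]
white px 145 211 n 468 z 0.0092 [ 619 -322  148   39   81]
white px 273 215 n 111 z 0.0300 [525   5  44  26  21]
white px 43 237 n 525 z 0.0298 [ 780 -499   70   66  170]
white px 326 276 n 104 z 0.0133 [628 178  59  11  82]
white px 258 322 n 525 z 0.0242 [805  57 136  76 138]
white px 323 316 n 75 z 0.0073 [721 201  43  19 123]
white px 273 352 n 221 z 0.0004 [835 110 328   4  90]
white px 277 360 n 244 z 0.0005 [847 124 342   4  90]
white px 271 3
[... 2428 characters left out ...]
9 z 0.0047 [427 117 111  26  56]
white px 294 212 n 109 z 0.0277 [519  -2  44  28  74]
white px 293 221 n 31 z 0.0047 [516 -11  25  13 156]
white px 345 246 n 642 z 0.0016 [ 607 -115  126   56  112]
white px 269 250 n 221 z 0.0177 [ 424 -103   55   41  160]
white px 386 313 n 676 z 0.0080 [ 618 -328  147   38   80]
white px 294 334 n 1365 z 0.0020 [ 426 -318  168   58   69]
white px 509 365 n 941 z 0.0288 [ 781 -501   66   66   20]
red px 350 163 n 15 z 0.0104 [742 174  22   7  57]
red px 315 175 n 19 z 0.0176 [622 138  20   9 166]
red px 320 193 n 26 z 0.0120 [613  68  17  13  71]
red px 362 262 n 28 z 0.0019 [ 631 -177   48    4   23]
red px 290 373 n 75 z 0.0025 [ 393 -398   49    6  159]
```

```bash
cat > plan.py <<'E'
# python3 plan.py x y z yaw_deg [rows]   (TCP target, tool pointing down, yaw of tool x)
import sys, json
from h import *
from scipy.spatial.transform import Rotation as Ro
def plan(x,y,z,yaw,n=None):
    s=status.read_state(); p=s['tool_pos']; R=s['eef_rot']
    a=np.radians(yaw); T=np.array([[np.cos(a),np.sin(a),0],[np.sin(a),-np.cos(a),0],[0,0,-1]])
    d=np.array([x,y,z])-p; rv=Ro.from_matrix(R.T@T).as_rotvec()
    N=n or max(1,int(np.ceil(max(np.linalg.norm(d)/.049,np.degrees(np.abs(rv)).max()/8.5))))
    out=[]
    for i in range(N):
        Ri=R@Ro.from_rotvec(rv*i/N).as_matrix(); t=Ri.T@d/N/.05; r=np.degrees(rv)/N
        out.append(dict(zip(("tx","ty","tz","rx","ry","rz"),[round(float(v),2) for v in t]+[round(float(v),1) for v in r])))
    yw=np.degrees(np.arctan2(R[1,0],R[0,0]))
    print('now',np.round(p*1000,1),'yaw %.1f'%yw,'grip %.1f'%(s['grip_width']*1000),'t',s['time_s'],'F',np.round(s['force'],1),'N',N)
    for o in out: print(json.dumps(o))
plan(*map(float,sys.argv[1:5]),*(map(int,sys.argv[5:6])))
E
python3 plan.py 0.618 -0.325 0.2 81
```

```text
now [215.9 639.2 291.4] yaw 161.3 grip 87.0 t 0.15 F [-0.5 -0.6  0.2] N 22
{"tx": -0.63, "ty": -0.71, "tz": 0.08, "rx": -0.0, "ry": 0.0, "rz": 3.7}
{"tx": -0.67, "ty": -0.67, "tz": 0.08, "rx": -0.0, "ry": 0.0, "rz": 3.7}
{"tx": -0.71, "ty": -0.63, "tz": 0.08, "rx": -0.0, "ry": 0.0, "rz": 3.7}
{"tx": -0.75, "ty": -0.58, "tz": 0.08, "rx": -0.0, "ry": 0.0, "rz": 3.7}
{"tx": -0.79, "ty": -0.53, "tz": 0.08, "rx": -0.0, "ry": 0.0, "rz": 3.7}
{"tx": -0.82, "ty": -0.48, "tz": 0.08, "rx": -0.0, "ry": 0.0, "rz": 3.7}
{"tx": -0.85, "ty": -0.43, "tz": 0.08, "rx": -0.0, "ry": 0.0, "rz": 3.7}
{"tx": -0.87, "ty": -0.37, "tz": 0.08, "rx": -0.0, "ry": 0.0, "rz": 3.7}
{"tx": -0.9, "ty": -0.32, "tz": 0.08, "rx": -0.0, "ry": 0.0, "rz": 3.7}
{"tx": -0.91, "ty": -0.26, "tz": 0.08, "rx": -0.0, "ry": 0.0, "rz": 3.7}
{"tx": -0.93, "ty": -0.2, "tz": 0.08, "rx": -0.0, "ry": 0.0, "rz": 3.7}
{"tx": -0.94, "ty": -0.14, "tz": 0.08, "rx": -0.0, "ry": 0.0, "rz": 3.7}
{"tx": -0.95, "ty": -0.08, "tz": 0.08, "rx": -0.0, "ry": 0.0, "rz": 3.7}
{"tx": -0.95, "ty": -0.02, "tz": 0.08, "rx": -0.0, "ry": 0.0, "rz": 3.7}
{"tx": -0.95, "ty": 0.04, "tz": 0.08, "rx": -0.0, "ry": 0.0, "rz": 3.7}
{"tx": -0.94, "ty": 0.1, "tz": 0.08, "rx": -0.0, "ry": 0.0, "rz": 3.7}
{"tx": -0.94, "ty": 0.16, "tz": 0.08, "rx": -0.0, "ry": 0.0, "rz": 3.7}
{"tx": -0.92, "ty": 0.22, "tz": 0.08, "rx": -0.0, "ry": 0.0, "rz": 3.7}
{"tx": -0.91, "ty": 0.28, "tz": 0.08, "rx": -0.0, "ry": 0.0, "rz": 3.7}
{"tx": -0.89, "ty": 0.34, "tz": 0.08, "rx": -0.0, "ry": 0.0, "rz": 3.7}
{"tx": -0.87, "ty": 0.39, "tz": 0.08, "rx": -0.0, "ry": 0.0, "rz": 3.7}
{"tx": -0.84, "ty": 0.45, "tz": 0.08, "rx": -0.0, "ry": 0.0, "rz": 3.7}
```

Request:
carry_out([
  {"tx":-0.63,"ty":-0.71,"tz":0.08,"rz":3.7,"hand":50},
  {"tx":-0.67,"ty":-0.67,"tz":0.08,"rz":3.7,"hand":50},
  {"tx":-0.71,"ty":-0.63,"tz":0.08,"rz":3.7,"hand":50},
  {"tx":-0.75,"ty":-0.58,"tz":0.08,"rz":3.7,"hand":50},
  {"tx":-0.79,"ty":-0.53,"tz":0.08,"rz":3.7,"hand":50},
  {"tx":-0.82,"ty":-0.48,"tz":0.08,"rz":3.7,"hand":50},
  {"tx":-0.85,"ty":-0.43,"tz":0.08,"rz":3.7,"hand":50},
  {"tx":-0.87,"ty":-0.37,"tz":0.08,"rz":3.7,"hand":50},
  {"tx":-0.9,"ty":-0.32,"tz":0.08,"rz":3.7,"hand":50},
  {"tx":-0.91,"ty":-0.26,"tz":0.08,"rz":3.7,"hand":50},
])

```text
invalid input
```

```bash
python3 plan.py 0.618 -0.325 0.2 81 | cut -c1-90
```

```text
now [215.9 639.2 291.4] yaw 161.3 grip 87.0 t 0.15 F [-0.5 -0.6  0.2] N 22
{"tx": -0.63, "ty": -0.71, "tz": 0.08, "rx": -0.0, "ry": 0.0, "rz": 3.7}
{"tx": -0.67, "ty": -0.67, "tz": 0.08, "rx": -0.0, "ry": 0.0, "rz": 3.7}
{"tx": -0.71, "ty": -0.63, "tz": 0.08, "rx": -0.0, "ry": 0.0, "rz": 3.7}
{"tx": -0.75, "ty": -0.58, "tz": 0.08, "rx": -0.0, "ry": 0.0, "rz": 3.7}
{"tx": -0.79, "ty": -0.53, "tz": 0.08, "rx": -0.0, "ry": 0.0, "rz": 3.7}
{"tx": -0.82, "ty": -0.48, "tz": 0.08, "rx": -0.0, "ry": 0.0, "rz": 3.7}
{"tx": -0.85, "ty": -0.43, "tz": 0.08, "rx": -0.0, "ry": 0.0, "rz": 3.7}
{"tx": -0.87, "ty": -0.37, "tz": 0.08, "rx": -0.0, "ry": 0.0, "rz": 3.7}
{"tx": -0.9, "ty": -0.32, "tz": 0.08, "rx": -0.0, "ry": 0.0, "rz": 3.7}
{"tx": -0.91, "ty": -0.26, "tz": 0.08, "rx": -0.0, "ry": 0.0, "rz": 3.7}
{"tx": -0.93, "ty": -0.2, "tz": 0.08, "rx": -0.0, "ry": 0.0, "rz": 3.7}
{"tx": -0.94, "ty": -0.14, "tz": 0.08, "rx": -0.0, "ry": 0.0, "rz": 3.7}
{"tx": -0.95, "ty": -0.08, "tz": 0.08, "rx": -0.0, "ry": 0.0, "rz": 3.7}
{"tx": -0.95, "ty": -0.02, "tz": 0.08, "rx": -0.0, "ry": 0.0, "rz": 3.7}
{"tx": -0.95, "ty": 0.04, "tz": 0.08, "rx": -0.0, "ry": 0.0, "rz": 3.7}
{"tx": -0.94, "ty": 0.1, "tz": 0.08, "rx": -0.0, "ry": 0.0, "rz": 3.7}
{"tx": -0.94, "ty": 0.16, "tz": 0.08, "rx": -0.0, "ry": 0.0, "rz": 3.7}
{"tx": -0.92, "ty": 0.22, "tz": 0.08, "rx": -0.0, "ry": 0.0, "rz": 3.7}
{"tx": -0.91, "ty": 0.28, "tz": 0.08, "rx": -0.0, "ry": 0.0, "rz": 3.7}
{"tx": -0.89, "ty": 0.34, "tz": 0.08, "rx": -0.0, "ry": 0.0, "rz": 3.7}
{"tx": -0.87, "ty": 0.39, "tz": 0.08, "rx": -0.0, "ry": 0.0, "rz": 3.7}
{"tx": -0.84, "ty": 0.45, "tz": 0.08, "rx": -0.0, "ry": 0.0, "rz": 3.7}
```

Request:
carry_out([
  {"tx":-0.63,"ty":-0.71,"tz":0.08,"rx":0,"ry":0,"rz":3.7,"hand":50},
  {"tx":-0.67,"ty":-0.67,"tz":0.08,"rx":0,"ry":0,"rz":3.7,"hand":50},
  {"tx":-0.71,"ty":-0.63,"tz":0.08,"rx":0,"ry":0,"rz":3.7,"hand":50},
  {"tx":-0.75,"ty":-0.58,"tz":0.08,"rx":0,"ry":0,"rz":3.7,"hand":50},
  {"tx":-0.79,"ty":-0.53,"tz":0.08,"rx":0,"ry":0,"rz":3.7,"hand":50},
  {"tx":-0.82,"ty":-0.48,"tz":0.08,"rx":0,"ry":0,"rz":3.7,"hand":50},
  {"tx":-0.85,"ty":-0.43,"tz":0.08,"rx":0,"ry":0,"rz":3.7,"hand":50},
  {"tx":-0.87,"ty":-0.37,"tz":0.08,"rx":0,"ry":0,"rz":3.7,"hand":50},
  {"tx":-0.9,"ty":-0.32,"tz":0.08,"rx":0,"ry":0,"rz":3.7,"hand":50},
  {"tx":-0.91,"ty":-0.26,"tz":0.08,"rx":0,"ry":0,"rz":3.7,"hand":50},
], grip_force=30)

```text
time_s: 1.15
tool_pos: [0.3947, 0.1888, 0.2464]
eef_rot: [[-0.554, 0.832, -0.003], [0.832, 0.554, 0.002], [0.004, -0.002, -1.0]]
force: [0.8, 0.9, 1.2]
grip_width: 0.0502
```

```bash
sed -i 's/print(json.dumps(o))/print(*o.values())/' plan.py; python3 plan.py 0.618 -0.325 0.2 81
```

```text
now [394.7 188.8 246.4] yaw 123.6 grip 50.2 t 1.15 F [0.8 0.9 1.2] N 12
-0.92 -0.16 0.07 -0.0 -0.0 3.6
-0.93 -0.11 0.07 -0.0 -0.0 3.6
-0.93 -0.05 0.07 -0.0 -0.0 3.6
-0.93 0.01 0.07 -0.0 -0.0 3.6
-0.93 0.07 0.08 -0.0 -0.0 3.6
-0.93 0.12 0.08 -0.0 -0.0 3.6
-0.92 0.18 0.08 -0.0 -0.0 3.6
-0.9 0.24 0.08 -0.0 -0.0 3.6
-0.89 0.29 0.08 -0.0 -0.0 3.6
-0.87 0.35 0.08 -0.0 -0.0 3.6
-0.84 0.4 0.08 -0.0 -0.0 3.6
-0.82 0.45 0.08 -0.0 -0.0 3.6
```

Request:
carry_out([
  {"tx":-0.92,"ty":-0.16,"tz":0.07,"rx":0,"ry":0,"rz":3.7,"hand":50},
  {"tx":-0.93,"ty":-0.11,"tz":0.07,"rx":0,"ry":0,"rz":3.7,"hand":50},
  {"tx":-0.93,"ty":-0.05,"tz":0.07,"rx":0,"ry":0,"rz":3.7,"hand":50},
  {"tx":-0.93,"ty":0.01,"tz":0.07,"rx":0,"ry":0,"rz":3.7,"hand":50},
  {"tx":-0.93,"ty":0.07,"tz":0.08,"rx":0,"ry":0,"rz":3.7,"hand":50},
  {"tx":-0.93,"ty":0.12,"tz":0.08,"rx":0,"ry":0,"rz":3.7,"hand":50},
  {"tx":-0.92,"ty":0.18,"tz":0.08,"rx":0,"ry":0,"rz":3.7,"hand":50},
  {"tx":-0.9,"ty":0.24,"tz":0.08,"rx":0,"ry":0,"rz":3.7,"hand":50},
  {"tx":-0.89,"ty":0.29,"tz":0.08,"rx":0,"ry":0,"rz":3.7,"hand":50},
  {"tx":-0.87,"ty":0.35,"tz":0.08,"rx":0,"ry":0,"rz":3.7,"hand":50},
])

```text
time_s: 2.15
tool_pos: [0.5749, -0.2612, 0.2051]
eef_rot: [[0.083, 0.997, -0.001], [0.997, -0.083, 0.006], [0.006, -0.001, -1.0]]
force: [1.1, 0.0, -0.6]
grip_width: 0.0504
```

```bash
cat > look.py <<'E'
# python3 look.py tag x y r : wrist picture; white blob near (x,y): ends, axis, centre; also writes a full picture
import sys
from h import *
tag,x0,y0,r=sys.argv[1],*map(float,sys.argv[2:5])
c=capture('wrist'); im=c['pixels']; cv2.imwrite(f'pics/{tag}.png',im)
H,S,V=cv2.split(cv2.cvtColor(im,cv2.COLOR_BGR2HSV))
yy,xx=np.mgrid[:420,:560]; uv=np.c_[xx.ravel(),yy.ravel()]; D=depthpts(c,uv)
near=(np.hypot(D[:,0]-x0,D[:,1]-y0)<r).reshape(V.shape)
print('TCP',np.round(status.read_state()['tool_pos'],4),'mat z',round(float(np.median(D[(near&(V<70)).ravel(),2])),4))
m=((V>90)&(S<60)&near).astype(np.uint8); m=cv2.morphologyEx(m,cv2.MORPH_OPEN,np.ones((3,3)));m=cv2.morphologyEx(m,cv2.MORPH_CLOSE,np.ones((7,7)))
n,l,st,ce=cv2.connectedComponentsWithStats(m); i=1+np.argmax(st[1:,4]); y,x=np.nonzero(l==i)
z=np.percentile(D[(l==i).ravel(),2],[10,50,90]); P=plane(c,np.c_[x,y],z[1])[:,:2]*1000
mu,ev,_=cv2.PCACompute2(P,None); mu=mu[0]; a=ev[0]; q=(P-mu)@ev.T
print('px',ce[i].round(),'n',len(x),'z',z.round(4),'mean',mu.round(1),'axis deg %.1f'%np.degrees(np.arctan2(a[1],a[0])))
lo,hi=q[:,0].min(),q[:,0].max(); print('length',hi-lo)
for t in np.linspace(lo+2,hi-2,11):
    k=abs(q[:,0]-t)<2; print('s %.0f'%(t-lo),'w %.1f mid %.1f'%(np.ptp(q[k,1]),(q[k,1].max()+q[k,1].min())/2) if k.any() else '-', (mu+t*a+ev[1]*((q[k,1].max()+q[k,1].min())/2 if k.any() else 0)).round(1))
E
python3 look.py lw 0.618 -0.325 0.09
```

```text
TCP [ 0.5755 -0.2704  0.2049] mat z 0.0018
px [347. 224.] n 1762 z [0.0011 0.011  0.0122] mean [ 627.1 -282.5] axis deg 84.1
length 55.63997128931223
s 2 w 17.5 mid -0.8 [ 623.5 -309.8]
s 7 w 17.5 mid -0.2 [ 624.6 -304.8]
s 12 w 17.5 mid -0.6 [ 624.7 -299.6]
s 17 w 29.2 mid 1.5 [ 627.4 -294.7]
s 23 w 31.6 mid 0.7 [ 627.1 -289.4]
s 28 w 32.5 mid 0.0 [ 627.  -284.2]
s 33 w 34.9 mid 0.9 [ 628.4 -279.2]
s 38 w 34.8 mid 0.5 [ 628.5 -274. ]
s 43 w 34.4 mid 0.2 [ 628.8 -268.9]
s 48 w 32.8 mid 0.6 [ 629.7 -263.8]
s 54 w 30.0 mid -0.2 [ 629.4 -258.5]
```

View pics/lw.png

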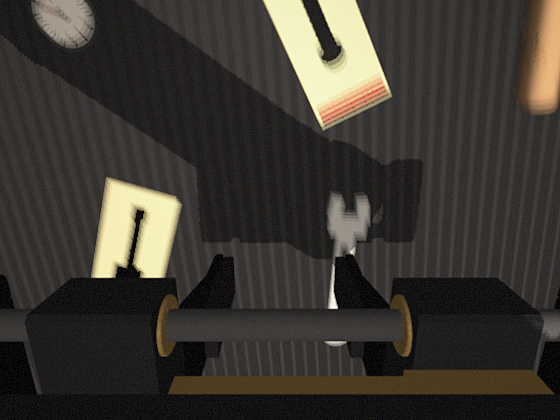

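The wrist view (gripper at the bottom, image up = tool +x) shows the open jaw at (348,205) and the ring near (338,340). So the large spanner points along +81°, which agrees with the two outer views.

```bash
python3 plan.py 0.620 -0.325 0.074 81 8
```

```text
now [ 575.5 -270.4  204.9] yaw 84.7 grip 50.0 t 2.2 F [ 3.5 -6.6  0.3] N 8
-0.12 0.12 0.33 0.0 0.0 0.5
-0.12 0.12 0.33 0.0 0.0 0.5
-0.12 0.12 0.33 0.0 0.0 0.5
-0.12 0.13 0.33 0.0 0.0 0.5
-0.12 0.13 0.33 0.0 0.0 0.5
-0.12 0.13 0.33 0.0 0.0 0.5
-0.12 0.13 0.33 0.0 0.0 0.5
-0.12 0.13 0.33 0.0 0.0 0.5
```

Request:
carry_out([
  {"tx":-0.33,"ty":0.34,"tz":0.1,"rx":0,"ry":0,"rz":1.2,"hand":50},
  {"tx":-0.33,"ty":0.34,"tz":0.1,"rx":0,"ry":0,"rz":1.2,"hand":50},
  {"tx":-0.3,"ty":0.33,"tz":0.1,"rx":0,"ry":0,"rz":1.2,"hand":50},
  {"tx":0,"ty":0,"tz":0.5,"rx":0,"ry":0,"rz":0,"hand":50},
  {"tx":0,"ty":0,"tz":0.5,"rx":0,"ry":0,"rz":0,"hand":50},
  {"tx":0,"ty":0,"tz":0.5,"rx":0,"ry":0,"rz":0,"hand":50},
  {"tx":0,"ty":0,"tz":0.4,"rx":0,"ry":0,"rz":0,"hand":50},
  {"tx":0,"ty":0,"tz":0,"rx":0,"ry":0,"rz":0,"hand":50},
])

```text
time_s: 3.0
tool_pos: [0.6205, -0.33, 0.088]
eef_rot: [[0.161, 0.987, -0.003], [0.987, -0.161, -0.005], [-0.005, -0.002, -1.0]]
force: [-0.7, -0.8, 0.1]
grip_width: 0.0502
```

```bash
python3 plan.py 0.620 -0.325 0.073 81 2
python3 - <<'E'
from h import *
a=capture('side'); b=capture('scene')
cv2.imwrite('pics/g1.png',np.hstack([cv2.resize(a['pixels'][230:380,310:460],(390,390),interpolation=2),cv2.resize(b['pixels'][130:280,70:220],(390,390),interpolation=2)]))
E
```

```text
now [ 620.5 -330.    88. ] yaw 80.7 grip 50.2 t 3.0 F [-0.7 -0.8  0.1] N 2
0.05 -0.01 0.15 -0.1 0.2 -0.1
0.05 -0.01 0.15 -0.1 0.2 -0.1
```

View pics/g1.png

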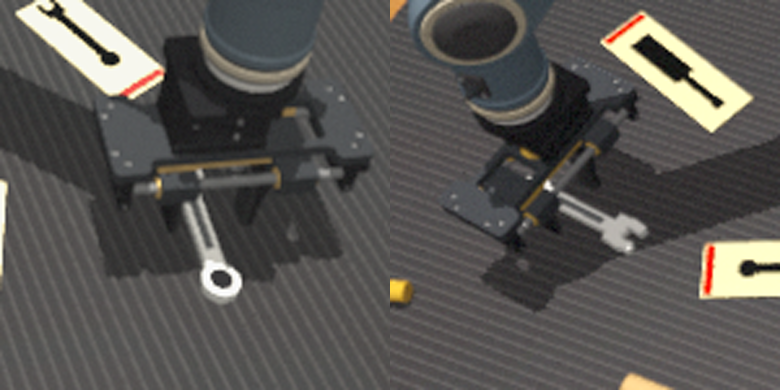

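Both crops show the spanner's shank between the open fingers, with ring and jaw clear.

Request:
carry_out([
  {"tx":0.05,"ty":0,"tz":0.15,"rx":0,"ry":0.1,"rz":0,"hand":50},
  {"tx":0.05,"ty":0,"tz":0.15,"rx":0,"ry":0.2,"rz":0,"hand":50},
  {"tx":0,"ty":0,"tz":0,"rx":0,"ry":0,"rz":0,"hand":30},
  {"tx":0,"ty":0,"tz":0,"rx":0,"ry":0,"rz":0,"hand":0},
  {"tx":0,"ty":0,"tz":0,"rx":0,"ry":0,"rz":0,"hand":0},
  {"tx":0,"ty":0,"tz":0,"rx":0,"ry":0,"rz":0,"hand":0},
  {"tx":0,"ty":0,"tz":0,"rx":0,"ry":0,"rz":0,"hand":0},
  {"tx":0,"ty":0,"tz":0,"rx":0,"ry":0,"rz":0,"hand":0},
])

```text
time_s: 3.9
tool_pos: [0.625, -0.3268, 0.0803]
eef_rot: [[0.161, 0.987, 0.01], [0.987, -0.161, -0.005], [-0.003, 0.01, -1.0]]
force: [0.3, -1.3, 0.3]
grip_width: 0.0099
```

Request:
carry_out([
  {"tx":0,"ty":0,"tz":0,"rx":0,"ry":0,"rz":0,"hand":50},
  {"tx":0,"ty":0,"tz":0,"rx":-0.6,"ry":0,"rz":0,"hand":50},
  {"tx":0,"ty":0.05,"tz":0,"rx":0,"ry":0,"rz":0,"hand":50},
  {"tx":0,"ty":0,"tz":0.12,"rx":0,"ry":0,"rz":0,"hand":50},
  {"tx":0,"ty":0,"tz":0.08,"rx":0,"ry":0,"rz":0,"hand":50},
  {"tx":0,"ty":0,"tz":0,"rx":0,"ry":0,"rz":0,"hand":50},
])

```text
time_s: 4.5
tool_pos: [0.6298, -0.3279, 0.0709]
eef_rot: [[0.161, 0.987, 0.026], [0.987, -0.161, -0.009], [-0.004, 0.027, -1.0]]
force: [2.1, -0.6, 4.1]
grip_width: 0.0469
```

```bash
python3 plan.py 0.620 -0.325 0.073 81 1
python3 - <<'E'
from h import *
a=capture('side'); b=capture('scene')
cv2.imwrite('pics/g2.png',np.hstack([cv2.resize(a['pixels'][250:370,330:450],(390,390),interpolation=2),cv2.resize(b['pixels'][150:270,100:220],(390,390),interpolation=2)]))
E
```

```text
now [ 629.8 -327.9   70.9] yaw 80.8 grip 46.9 t 4.5 F [ 2.1 -0.6  4.1] N 1
0.03 -0.2 -0.05 1.5 0.3 -0.2
```

View pics/g2.png

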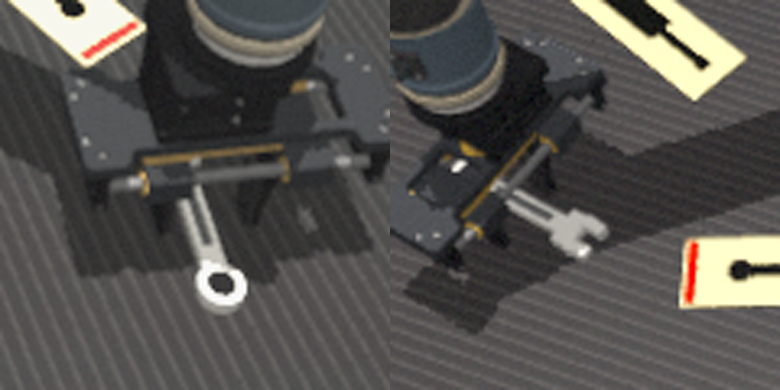

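Request:
carry_out([
  {"tx":0.03,"ty":-0.2,"tz":-0.06,"rx":1.5,"ry":0.3,"rz":0,"hand":50},
  {"tx":0,"ty":0,"tz":0,"rx":0,"ry":0,"rz":0,"hand":50},
])

```text
time_s: 4.8
tool_pos: [0.6178, -0.3243, 0.073]
eef_rot: [[0.161, 0.987, -0.005], [0.987, -0.161, 0.003], [0.002, -0.005, -1.0]]
force: [0.4, -0.4, 0.5]
grip_width: 0.0498
```

```bash
python3 plan.py 0.620 -0.325 0.073 81 1
```

```text
now [ 617.8 -324.3   73. ] yaw 80.8 grip 49.8 t 4.8 F [ 0.4 -0.4  0.5] N 1
-0.01 0.05 0.0 -0.3 -0.1 -0.2
```

Good pose. Close, then lift.

Request:
carry_out([
  {"tx":0,"ty":0,"tz":0,"rx":0,"ry":0,"rz":0,"hand":30},
  {"tx":0,"ty":0,"tz":0,"rx":0,"ry":0,"rz":0,"hand":5},
  {"tx":0,"ty":0,"tz":0,"rx":0,"ry":0,"rz":0,"hand":5},
  {"tx":0,"ty":0,"tz":0,"rx":0,"ry":0,"rz":0,"hand":5},
  {"tx":0,"ty":0,"tz":0,"rx":0,"ry":0,"rz":0,"hand":5},
  {"tx":0,"ty":0,"tz":0,"rx":0,"ry":0,"rz":0,"hand":5},
])

```text
time_s: 5.4
tool_pos: [0.6169, -0.324, 0.0722]
eef_rot: [[0.161, 0.987, -0.007], [0.987, -0.161, 0.004], [0.002, -0.007, -1.0]]
force: [0.4, -0.2, 0.3]
grip_width: 0.0145
```

Request:
carry_out([
  {"tx":0,"ty":0,"tz":-0.5,"rx":0,"ry":0,"rz":0,"hand":5},
  {"tx":0,"ty":0,"tz":-0.8,"rx":0,"ry":0,"rz":0,"hand":5},
  {"tx":0.6,"ty":-0.1,"tz":-0.6,"rx":0,"ry":0,"rz":0,"hand":5},
  {"tx":0.94,"ty":-0.16,"tz":0,"rx":0,"ry":0,"rz":0,"hand":5},
  {"tx":0.94,"ty":-0.16,"tz":0,"rx":0,"ry":0,"rz":0,"hand":5},
  {"tx":0.94,"ty":-0.16,"tz":0,"rx":0,"ry":0,"rz":0,"hand":5},
  {"tx":0.94,"ty":-0.16,"tz":0,"rx":0,"ry":0,"rz":0,"hand":5},
  {"tx":0.94,"ty":-0.16,"tz":0,"rx":0,"ry":0,"rz":0,"hand":5},
  {"tx":0.94,"ty":-0.16,"tz":0,"rx":0,"ry":0,"rz":0,"hand":5},
  {"tx":0.94,"ty":-0.16,"tz":0,"rx":0,"ry":0,"rz":0,"hand":5},
])

```text
time_s: 6.4
tool_pos: [0.6137, 0.0409, 0.17]
eef_rot: [[0.18, 0.984, -0.011], [0.984, -0.18, -0.001], [-0.003, -0.011, -1.0]]
force: [0.7, -0.5, -1.3]
grip_width: 0.0144
```

```bash
python3 plan.py 0.620 0.344 0.13 73 8
```

```text
now [613.7  40.9 170. ] yaw 79.6 grip 14.4 t 6.4 F [ 0.7 -0.5 -1.3] N 8
0.75 -0.12 0.1 -0.1 0.0 0.8
0.75 -0.13 0.1 -0.1 0.0 0.8
0.74 -0.14 0.1 -0.1 0.0 0.8
0.74 -0.15 0.1 -0.1 0.0 0.8
0.74 -0.16 0.1 -0.1 0.0 0.8
0.74 -0.17 0.1 -0.1 0.0 0.8
0.73 -0.18 0.1 -0.1 0.0 0.8
0.73 -0.2 0.1 -0.1 0.0 0.8
```

Request:
carry_out([
  {"tx":0.75,"ty":-0.12,"tz":0.1,"rx":0,"ry":0,"rz":0.8,"hand":5},
  {"tx":0.75,"ty":-0.13,"tz":0.1,"rx":0,"ry":0,"rz":0.8,"hand":5},
  {"tx":0.74,"ty":-0.14,"tz":0.1,"rx":0,"ry":0,"rz":0.8,"hand":5},
  {"tx":0.74,"ty":-0.15,"tz":0.1,"rx":0,"ry":0,"rz":0.8,"hand":5},
  {"tx":0.74,"ty":-0.16,"tz":0.1,"rx":0,"ry":0,"rz":0.8,"hand":5},
  {"tx":0.74,"ty":-0.17,"tz":0.1,"rx":0,"ry":0,"rz":0.8,"hand":5},
  {"tx":0.73,"ty":-0.18,"tz":0.1,"rx":0,"ry":0,"rz":0.8,"hand":5},
  {"tx":0.73,"ty":-0.2,"tz":0.1,"rx":0,"ry":0,"rz":0.8,"hand":5},
  {"tx":0,"ty":0,"tz":0,"rx":0,"ry":0,"rz":0,"hand":5},
])

```text
time_s: 7.3
tool_pos: [0.6128, 0.3673, 0.1258]
eef_rot: [[0.279, 0.96, -0.018], [0.96, -0.279, 0.003], [-0.002, -0.018, -1.0]]
force: [0.2, 0.8, -2.4]
grip_width: 0.0144
```

```bash
python3 plan.py 0.620 0.344 0.13 73 1
python3 - <<'E'
from h import *
c=capture('wrist'); cv2.imwrite('pics/p1.png',c['pixels'])
import pickle; pickle.dump(c,open('w1.pkl','wb'))
E
```

```text
now [612.8 367.3 125.8] yaw 73.8 grip 14.4 t 7.3 F [ 0.2  0.8 -2.4] N 1
-0.41 0.27 -0.09 -1.0 0.1 0.8
```

View pics/p1.png

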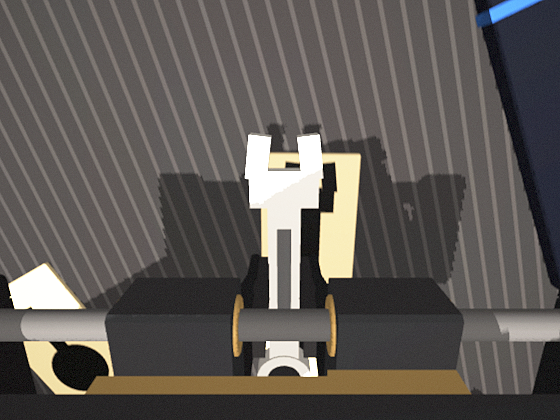

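The spanner is held and its jaw tips are at (260,134) and (310,134). The pad's far edge is at (360,154) and the silhouette's jaw shows beside the spanner.

Run:
```python
from h import *
import pickle; c=pickle.load(open('w1.pkl','rb'))
s=status.read_state(); p=s['tool_pos']*1000; R=s['eef_rot']
u=R[:2,0]; v=R[:2,1]
tip=plane(c,[[260,134],[310,134]],.0646).mean(0)[:2]*1000; print('tip',tip,'depth z',depthpts(c,[[258,140],[310,140]]).round(4).tolist(),'along',(tip-p[:2])@u,'lat',(tip-p[:2])@v)
e=plane(c,[[360,154]],.004)[0,:2]*1000; a=np.radians(73); U=np.array([np.cos(a),np.sin(a)]);V=np.array([np.sin(a),-np.cos(a)])
print('pad corner',e,'expect',np.array([615.5,330])+90*U+30*V)
```

```text
tip [631.81850726 433.62305905] depth z [[0.6201, 0.4344, 0.0644], [0.6413, 0.4283, 0.0647]] along 72.35283875748055 lat -2.186974895539721
pad corner [669.02193696 404.76483217] expect [670.5025961  407.29627689]
```

```bash
python3 plan.py 0.6195 0.342 0.095 73 2
```

```text
now [613.5 363.6 126.1] yaw 73.6 grip 14.7 t 7.35 F [-0.7  0.3 -1.4] N 2
-0.19 0.12 0.31 -0.5 0.1 0.3
-0.19 0.12 0.31 -0.5 0.1 0.3
```

Request:
carry_out([
  {"tx":-0.19,"ty":0.12,"tz":0.31,"rx":-0.5,"ry":0.1,"rz":0.3,"hand":5},
  {"tx":-0.19,"ty":0.12,"tz":0.31,"rx":-0.5,"ry":0.1,"rz":0.3,"hand":5},
  {"tx":0,"ty":0,"tz":0,"rx":0,"ry":0,"rz":0,"hand":5},
])

```text
time_s: 7.65
tool_pos: [0.6196, 0.3384, 0.0944]
eef_rot: [[0.293, 0.956, 0.001], [0.956, -0.293, -0.005], [-0.004, 0.002, -1.0]]
force: [0.2, 0.6, -1.3]
grip_width: 0.014
```

```bash
python3 plan.py 0.6195 0.342 0.077 73 1
```

```text
now [619.6 338.4  94.4] yaw 72.9 grip 14.0 t 7.65 F [ 0.2  0.6 -1.3] N 1
0.07 -0.02 0.35 0.1 0.2 -0.1
```

Request:
carry_out([
  {"tx":0.07,"ty":-0.02,"tz":0.2,"rx":0,"ry":0.2,"rz":0,"hand":5},
  {"tx":0,"ty":0,"tz":0.12,"rx":0,"ry":0,"rz":0,"hand":5},
  {"tx":0,"ty":0,"tz":0,"rx":0,"ry":0,"rz":0,"hand":5},
])

```text
time_s: 7.95
tool_pos: [0.6205, 0.341, 0.0787]
eef_rot: [[0.296, 0.955, 0.003], [0.955, -0.296, -0.001], [0.0, 0.003, -1.0]]
force: [0.2, -0.5, -0.8]
grip_width: 0.0145
```

```bash
python3 plan.py 0.6195 0.342 0.0765 73 1
```

```text
now [620.5 341.   78.7] yaw 72.8 grip 14.5 t 7.95 F [ 0.2 -0.5 -0.8] N 1
0.01 -0.03 0.04 0.2 -0.0 -0.2
```

Request:
carry_out([
  {"tx":0.02,"ty":-0.03,"tz":0.08,"rx":0,"ry":0,"rz":0,"hand":5},
  {"tx":0,"ty":0,"tz":0,"rx":0,"ry":0,"rz":0,"hand":5},
  {"tx":0,"ty":0,"tz":0,"rx":0,"ry":0,"rz":0,"hand":18},
  {"tx":0,"ty":0,"tz":0,"rx":0,"ry":0,"rz":0,"hand":26},
  {"tx":0,"ty":0,"tz":0,"rx":0,"ry":0,"rz":0,"hand":40},
  {"tx":0,"ty":0,"tz":-0.2,"rx":0,"ry":0,"rz":0,"hand":40},
  {"tx":0,"ty":0,"tz":-0.7,"rx":0,"ry":0,"rz":0,"hand":40},
  {"tx":0,"ty":0,"tz":-0.9,"rx":0,"ry":0,"rz":0,"hand":40},
  {"tx":-0.8,"ty":0,"tz":-0.2,"rx":0,"ry":0,"rz":0,"hand":40},
  {"tx":-0.9,"ty":0,"tz":0,"rx":0,"ry":0,"rz":0,"hand":40},
])

```text
time_s: 8.95
tool_pos: [0.5954, 0.2689, 0.1818]
eef_rot: [[0.283, 0.959, 0.009], [0.959, -0.283, 0.005], [0.007, 0.007, -1.0]]
force: [0.6, -1.2, -0.5]
grip_width: 0.0392
```

```bash
python3 - <<'E'
from h import *
import pickle
c=capture('wrist'); a=capture('side'); d=pickle.load(open('c0.pkl','rb')); b=d['scene']; s=d['side']
z=lambda im,x,y,k=65:cv2.resize(im[y-k:y+k,x-k:x+k],(266,266),interpolation=2)
w=cv2.resize(c['pixels'],(532,399))
cv2.imwrite('pics/v2.png',np.hstack([w,np.vstack([z(b['pixels'],329,204,30),z(b['pixels'],252,178,25)])[:399]] if 0 else [cv2.resize(c['pixels'],(532,532)),np.vstack([z(b['pixels'],329,204,30),z(b['pixels'],255,178,25)])]))
E
python3 plan.py 0.427 0.118 0.2 56
```

```text
now [594.7 261.3 181.5] yaw 72.9 grip 39.8 t 9.05 F [ 0.7 -0.3  0. ] N 5
-0.74 -0.47 -0.08 0.1 -0.0 3.4
-0.77 -0.43 -0.08 0.1 -0.0 3.4
-0.8 -0.38 -0.08 0.1 -0.0 3.4
-0.82 -0.33 -0.08 0.1 -0.0 3.4
-0.83 -0.29 -0.07 0.1 -0.0 3.4
```

View pics/v2.png

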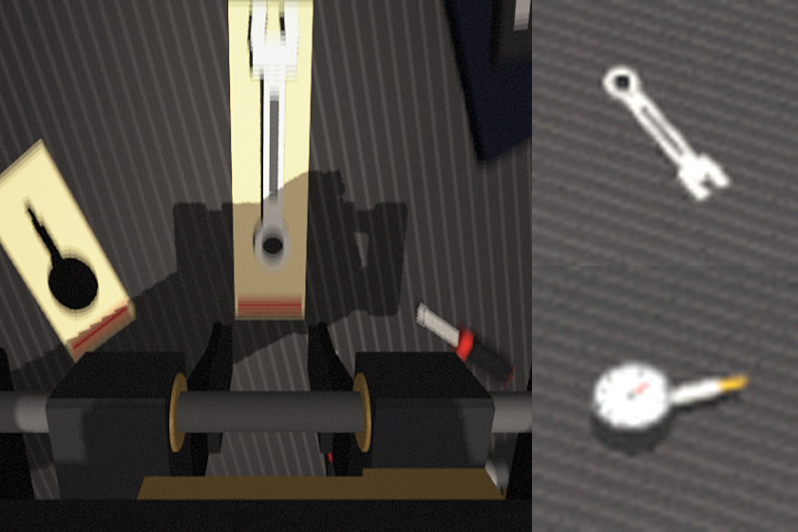

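The large spanner lies on its silhouette within a couple of mm, both ends covered. The zoomed crops show the small spanner's jaw at the lower right (yaw +56°) and the gauge stem pointing right.

Request:
carry_out([
  {"tx":-0.74,"ty":-0.47,"tz":0.2,"rx":0,"ry":0,"rz":3.4,"hand":40},
  {"tx":-0.77,"ty":-0.43,"tz":0.2,"rx":0,"ry":0,"rz":3.4,"hand":40},
  {"tx":-0.8,"ty":-0.38,"tz":0.2,"rx":0,"ry":0,"rz":3.4,"hand":40},
  {"tx":-0.82,"ty":-0.33,"tz":0.2,"rx":0,"ry":0,"rz":3.4,"hand":40},
  {"tx":-0.6,"ty":-0.2,"tz":0.2,"rx":0,"ry":0,"rz":2.5,"hand":40},
  {"tx":0,"ty":0,"tz":0,"rx":0,"ry":0,"rz":0,"hand":40},
])

```text
time_s: 9.65
tool_pos: [0.4327, 0.1229, 0.1314]
eef_rot: [[0.559, 0.829, 0.012], [0.829, -0.559, 0.008], [0.014, 0.006, -1.0]]
force: [-0.3, -0.1, -0.6]
grip_width: 0.0401
```

```bash
python3 plan.py 0.427 0.1185 0.09 56 2
```

```text
now [432.7 122.9 131.4] yaw 56.0 grip 40.1 t 9.65 F [-0.3 -0.1 -0.6] N 2
-0.07 -0.02 0.41 0.2 -0.4 0.0
-0.07 -0.02 0.41 0.2 -0.4 0.0
```

Request:
carry_out([
  {"tx":-0.07,"ty":-0.02,"tz":0.41,"rx":0.2,"ry":-0.4,"rz":0,"hand":40},
  {"tx":-0.07,"ty":-0.02,"tz":0.41,"rx":0.2,"ry":-0.4,"rz":0,"hand":40},
  {"tx":0,"ty":0,"tz":0,"rx":0,"ry":0,"rz":0,"hand":40},
])

```text
time_s: 9.95
tool_pos: [0.4298, 0.1201, 0.0916]
eef_rot: [[0.559, 0.829, 0.004], [0.829, -0.559, 0.005], [0.006, 0.0, -1.0]]
force: [0.0, 0.0, 1.3]
grip_width: 0.0398
```

```bash
python3 plan.py 0.427 0.1185 0.0725 56 1
```

```text
now [429.8 120.1  91.6] yaw 56.0 grip 39.8 t 9.95 F [0.  0.  1.3] N 1
-0.06 -0.03 0.38 0.0 -0.4 0.0
```

Request:
carry_out([
  {"tx":-0.05,"ty":-0.03,"tz":0.22,"rx":0,"ry":-0.3,"rz":0,"hand":40},
  {"tx":0,"ty":0,"tz":0.14,"rx":0,"ry":0,"rz":0,"hand":40},
  {"tx":0,"ty":0,"tz":0,"rx":0,"ry":0,"rz":0,"hand":40},
])

```text
time_s: 10.25
tool_pos: [0.43, 0.1204, 0.0741]
eef_rot: [[0.558, 0.83, 0.005], [0.83, -0.558, 0.002], [0.005, 0.003, -1.0]]
force: [-0.4, 0.2, 0.1]
grip_width: 0.0402
```

```bash
python3 plan.py 0.427 0.1185 0.0725 56 1
python3 - <<'E'
from h import *
a=capture('side'); b=capture('scene')
z=lambda im,x,y,k=35:cv2.resize(im[y-k:y+k,x-k:x+k],(390,390),interpolation=2)
cv2.imwrite('pics/g3.png',np.hstack([z(a['pixels'],247,194),z(b['pixels'],329,204)]))
E
```

```text
now [430.  120.4  74.1] yaw 56.1 grip 40.2 t 10.25 F [-0.4  0.2  0.1] N 1
-0.07 -0.03 0.03 0.2 -0.3 0.1
```

View pics/g3.png

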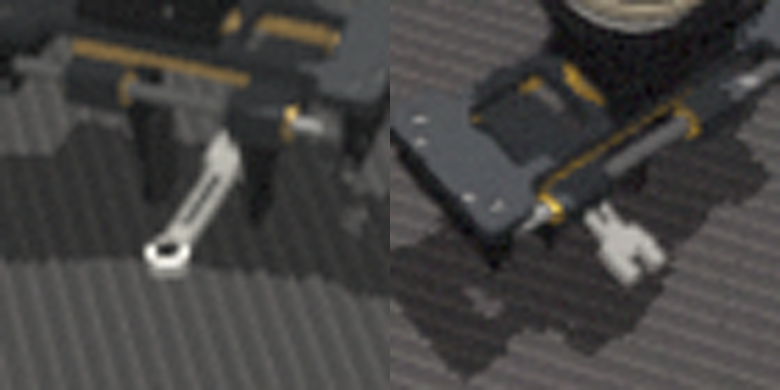

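The small spanner's shank is between the fingers in both crops. Close and lift.

Request:
carry_out([
  {"tx":-0.08,"ty":0,"tz":0.04,"rx":0,"ry":0,"rz":0,"hand":30},
  {"tx":0,"ty":0,"tz":0,"rx":0,"ry":0,"rz":0,"hand":3},
  {"tx":0,"ty":0,"tz":0,"rx":0,"ry":0,"rz":0,"hand":3},
  {"tx":0,"ty":0,"tz":0,"rx":0,"ry":0,"rz":0,"hand":3},
  {"tx":0,"ty":0,"tz":0,"rx":0,"ry":0,"rz":0,"hand":3},
  {"tx":0,"ty":0,"tz":0,"rx":0,"ry":0,"rz":0,"hand":3},
])

```text
time_s: 10.95
tool_pos: [0.4283, 0.1171, 0.0735]
eef_rot: [[0.558, 0.83, 0.008], [0.83, -0.558, 0.004], [0.007, 0.004, -1.0]]
force: [-0.3, -0.3, -0.1]
grip_width: 0.0101
```

Request:
carry_out([
  {"tx":0,"ty":0,"tz":-0.5,"rx":0,"ry":0,"rz":0,"hand":3},
  {"tx":0,"ty":0,"tz":-0.8,"rx":0,"ry":0,"rz":0,"hand":3},
  {"tx":0,"ty":0,"tz":-0.5,"rx":0,"ry":0,"rz":0,"hand":3},
  {"tx":0,"ty":0,"tz":0,"rx":0,"ry":0,"rz":0,"hand":3},
])

```text
time_s: 11.35
tool_pos: [0.4271, 0.1162, 0.1654]
eef_rot: [[0.559, 0.829, 0.004], [0.829, -0.559, 0.002], [0.004, 0.003, -1.0]]
force: [0.7, 0.1, -0.4]
grip_width: 0.0102
```

```bash
python3 plan.py 0.602 -0.104 0.155 112 8
```

```text
now [427.1 116.2 165.4] yaw 56.0 grip 10.2 t 11.35 F [ 0.7  0.1 -0.4] N 8
-0.21 0.67 0.03 0.0 -0.0 -7.0
-0.29 0.64 0.03 0.0 -0.0 -7.0
-0.37 0.6 0.03 0.0 -0.0 -7.0
-0.44 0.55 0.03 0.0 -0.0 -7.0
-0.5 0.49 0.03 0.0 -0.0 -7.0
-0.56 0.43 0.03 0.0 -0.0 -7.0
-0.61 0.36 0.03 0.0 -0.0 -7.0
-0.64 0.28 0.03 0.0 -0.0 -7.0
```

Request:
carry_out([
  {"tx":-0.21,"ty":0.67,"tz":0,"rx":0,"ry":0,"rz":-7,"hand":3},
  {"tx":-0.29,"ty":0.64,"tz":0,"rx":0,"ry":0,"rz":-7,"hand":3},
  {"tx":-0.37,"ty":0.6,"tz":0,"rx":0,"ry":0,"rz":-7,"hand":3},
  {"tx":-0.44,"ty":0.55,"tz":0,"rx":0,"ry":0,"rz":-7,"hand":3},
  {"tx":-0.5,"ty":0.49,"tz":0,"rx":0,"ry":0,"rz":-7,"hand":3},
  {"tx":-0.56,"ty":0.43,"tz":0,"rx":0,"ry":0,"rz":-7,"hand":3},
  {"tx":-0.61,"ty":0.36,"tz":0.2,"rx":0,"ry":0,"rz":-7,"hand":3},
  {"tx":-0.45,"ty":0.2,"tz":0.3,"rx":0,"ry":0,"rz":-6,"hand":3},
  {"tx":0,"ty":0,"tz":0,"rx":0,"ry":0,"rz":0,"hand":3},
])

```text
time_s: 12.25
tool_pos: [0.603, -0.0945, 0.1285]
eef_rot: [[-0.408, 0.913, -0.007], [0.913, 0.408, 0.006], [0.009, -0.004, -1.0]]
force: [-1.1, 0.3, -0.4]
grip_width: 0.0105
```

```bash
python3 - <<'E'
from h import *
c=capture('wrist'); im=c['pixels']; cv2.imwrite('pics/p2.png',im)
s=status.read_state(); p=s['tool_pos']*1000; R=s['eef_rot']; u=R[:2,0]; v=R[:2,1]
# held spanner head: points near expected top height, within 60 mm ahead
H,S,V=cv2.split(cv2.cvtColor(im,cv2.COLOR_BGR2HSV)); yy,xx=np.mgrid[:420,:560]; D=depthpts(c,np.c_[xx.ravel(),yy.ravel()])*1000
zt=p[2]-73.5+9
m=(abs(D[:,2]-zt)<6)&((D[:,:2]-p[:2])@u>20)&(abs((D[:,:2]-p[:2])@v)<25)&(V.ravel()>90)
mm=m.reshape(V.shape); y,x=np.nonzero(mm); P=plane(c,np.c_[x,y],zt/1000)[:,:2]*1000
q=np.c_[(P-p[:2])@u,(P-p[:2])@v]; k=q[:,0]>28
print('TCP',p.round(1),'head z',np.median(D[m,2]),'exp',zt,'tip along',np.percentile(q[:,0],99.5),'lat range',q[k,1].min(),q[k,1].max(),'px',x.mean(),y.min())
E
python3 plan.py 0.602 -0.104 0.1 112 1
```

```text
TCP [602.2 -93.3 129. ] head z 64.33175592906359 exp 64.4599758111535 tip along 50.25434178327928 lat range -11.487185213268774 11.321272639033486 px 283.77995444191345 174
now [602.2 -93.3 129. ] yaw 114.0 grip 10.2 t 12.3 F [-0.5 -0.2 -0.8] N 1
-0.2 -0.09 0.58 -0.3 -0.6 2.0
```

View pics/p2.png

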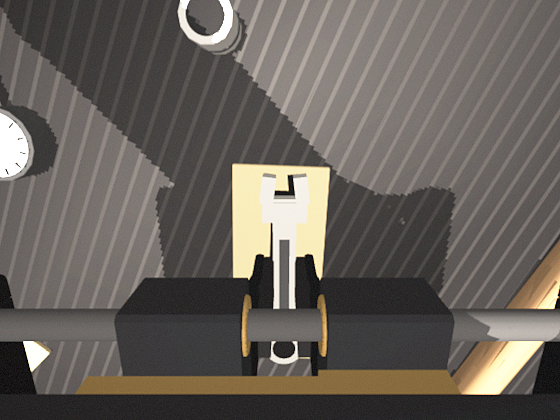

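The jaw tip is 50 mm ahead of the TCP, so the spanner's origin is at the TCP. The pad's far corners are at (233,164) and (330,168), and I'll check those against the pad estimate.

```bash
python3 - <<'E'
from h import *
c=capture('wrist'); e=plane(c,[[233,164],[330,168]],.004)[:,:2]*1000
a=np.radians(112);U=np.array([np.cos(a),np.sin(a)]);V=np.array([np.sin(a),-np.cos(a)])
ctr=np.array([608,-118]); print(e.round(1).tolist(),'exp',(ctr+70*U-30*V).round(1),(ctr+70*U+30*V).round(1))
E
python3 plan.py 0.602 -0.104 0.095 112 2
```

```text
[[554.6, -63.9], [609.9, -41.9]] exp [554.  -64.3] [609.6 -41.9]
now [602.  -91.7 129.7] yaw 114.1 grip 10.3 t 12.35 F [-1.  -0.2 -0.6] N 2
-0.12 -0.05 0.35 -0.1 -0.3 1.0
-0.11 -0.05 0.35 -0.1 -0.3 1.0
```

Pad corners agree within 1 mm. Lower.

Request:
carry_out([
  {"tx":-0.13,"ty":-0.05,"tz":0.35,"rx":-0.1,"ry":-0.3,"rz":1,"hand":3},
  {"tx":-0.13,"ty":-0.05,"tz":0.35,"rx":-0.1,"ry":-0.3,"rz":1,"hand":3},
  {"tx":0,"ty":0,"tz":0,"rx":0,"ry":0,"rz":0,"hand":3},
])

```text
time_s: 12.65
tool_pos: [0.601, -0.101, 0.0935]
eef_rot: [[-0.377, 0.926, -0.001], [0.926, 0.377, 0.004], [0.004, -0.0, -1.0]]
force: [-0.2, 0.3, -0.9]
grip_width: 0.0103
```

```bash
python3 plan.py 0.6023 -0.104 0.0775 112 1
```

```text
now [ 601.  -101.    93.5] yaw 112.1 grip 10.3 t 12.65 F [-0.2  0.3 -0.9] N 1
-0.07 0.0 0.32 -0.0 -0.2 0.1
```

Request:
carry_out([
  {"tx":-0.07,"ty":0,"tz":0.2,"rx":0,"ry":-0.2,"rz":0,"hand":3},
  {"tx":0,"ty":0,"tz":0.12,"rx":0,"ry":0,"rz":0,"hand":3},
  {"tx":0,"ty":0,"tz":0,"rx":0,"ry":0,"rz":0,"hand":3},
])

```text
time_s: 12.95
tool_pos: [0.6026, -0.101, 0.0778]
eef_rot: [[-0.38, 0.925, 0.001], [0.925, 0.38, 0.002], [0.001, 0.002, -1.0]]
force: [0.7, -0.1, -0.8]
grip_width: 0.0101
```

```bash
python3 plan.py 0.6023 -0.104 0.0775 112 1
```

```text
now [ 602.6 -101.    77.8] yaw 112.3 grip 10.1 t 12.95 F [ 0.7 -0.1 -0.8] N 1
-0.05 -0.03 0.01 0.1 -0.1 0.3
```

Request:
carry_out([
  {"tx":-0.06,"ty":-0.02,"tz":0.03,"rx":0,"ry":0,"rz":0.2,"hand":3},
  {"tx":0,"ty":0,"tz":0.02,"rx":0,"ry":0,"rz":0,"hand":3},
  {"tx":0,"ty":0,"tz":0,"rx":0,"ry":0,"rz":0,"hand":14},
  {"tx":0,"ty":0,"tz":0,"rx":0,"ry":0,"rz":0,"hand":24},
  {"tx":0,"ty":0,"tz":0,"rx":0,"ry":0,"rz":0,"hand":45},
  {"tx":0,"ty":0,"tz":-0.3,"rx":0,"ry":0,"rz":0,"hand":55},
  {"tx":0,"ty":0,"tz":-0.8,"rx":0,"ry":0,"rz":0,"hand":60},
  {"tx":0.6,"ty":0.25,"tz":-0.7,"rx":0,"ry":0,"rz":8.2,"hand":60},
  {"tx":0.85,"ty":0.22,"tz":-0.4,"rx":0,"ry":0,"rz":8.2,"hand":60},
  {"tx":0.5,"ty":0.05,"tz":0,"rx":0,"ry":0,"rz":8.2,"hand":60},
])

```text
time_s: 13.95
tool_pos: [0.6051, -0.0053, 0.1972]
eef_rot: [[0.059, 0.998, 0.005], [0.998, -0.059, 0.006], [0.007, 0.005, -1.0]]
force: [0.6, -0.2, -1.4]
grip_width: 0.0577
```

Run:
```python
from h import *
c=capture('wrist'); a=capture('side'); b=capture('scene'); import pickle; pickle.dump((c,a,b),open('w3.pkl','wb'))
z=lambda im,x,y,k:cv2.resize(im[y-k:y+k,x-k:x+k],(200,200),interpolation=2)
cv2.imwrite('pics/v3.png',np.hstack([cv2.resize(c['pixels'],(533,400)),np.vstack([z(a['pixels'],344,246,35),z(b['pixels'],218,233,35)])]))
s=status.read_state(); print(s['tool_pos'],s['time_s'])
H,S,V=cv2.split(cv2.cvtColor(c['pixels'],cv2.COLOR_BGR2HSV)); yy,xx=np.mgrid[:420,:560]; D=depthpts(c,np.c_[xx.ravel(),yy.ravel()])
near=(D[:,0]>.5)&(D[:,0]<.7)&(D[:,1]>.02)&(D[:,1]<.23)
for nm,m in(('red',((H<6)|(H>174))&(S>130)&(V>70)),('white',(V>110)&(S<50)),('high',(D[:,2]>.012).reshape(V.shape))):
    n,l,st,ce=cv2.connectedComponentsWithStats((m&near.reshape(V.shape)).astype(np.uint8))
    for i in range(1,n):
        if st[i,4]>40:
            k=(l==i).ravel(); zz=np.median(D[k,2]); r=cv2.minAreaRect((D[k][:,:2]*1000).astype(np.float32)); print(nm,ce[i].round(),st[i,4],'z %.4f'%zz,np.percentile(D[k,2],95).round(4),np.round(r[0]),np.round(r[1]),round(r[2]))
```

```text
[ 0.60358599 -0.00564949  0.19412307] 14.1
red [299.   7.] 521 z 0.0218 0.0235 [614. 115.] [73. 23.] 66
red [289. 108.] 199 z 0.0225 0.0246 [615.  72.] [ 7. 18.] 78
white [229.  70.] 731 z 0.0008 0.0021 [589. 101.] [41. 95.] 0
white [245.  71.] 745 z 0.0009 0.0022 [595.  99.] [98. 29.] 89
white [260.  72.] 784 z 0.0009 0.0021 [601.  97.] [100.  18.] 89
white [273.  25.] 237 z 0.0010 0.0197 [607. 128.] [36.  4.] 86
white [321.  73.] 673 z 0.0010 0.0023 [627.  94.] [101.  33.] 88
white [337.  72.] 652 z 0.0009 0.0022 [632.  92.] [104.  44.] 89
white [214.  71.] 612 z 0.0007 0.0021 [560. 102.] [89.  5.] 89
white [352.  83.] 543 z 0.0010 0.0023 [662.  82.] [80. 67.] 45
white [199.  74.] 510 z 0.0008 0.002 [559.  89.] [56. 87.] 44
white [184.  74.] 436 z 0.0008 0.002 [566. 107.] [75. 74.] 10
white [367.  90.] 495 z 0.0009 0.0021 [665.  88.] [81. 80.] 55
white [381.  99.] 433 z 0.0010 0.0023 [669.  64.] [90. 81.] 29
white [170.  81.] 306 z 0.0008 0.002 [526.  98.] [59.  4.] 89
white [396. 105.] 368 z 0.0011 0.0022 [670.  58.] [97. 82.] 23
white [155.  83.] 235 z 0.0008 0.002 [552.  79.] [ 45. 106.] 65
white [140.  90.] 149 z 0.0007 0.002 [503.  92.] [35.  4.] 89
white [307. 124.] 184 z 0.0010 0.002 [627.  63.] [18. 40.] 27
white [278. 128.] 168 z 0.0008 0.0021 [606.  56.] [25.  4.] 89
white [293. 131.] 163 z 0.0008 0.0021 [616.  59.] [ 7. 38.] 10
white [270. 308.] 45 z 0.2106 0.2115 [609.  51.] [52. 11.] 77
high [292.  56.] 4046 z 0.0239 0.0256 [618. 106.] [74. 26.] 82
high [260. 321.] 31759 z 0.2164 0.2225 [602.  49.] [ 57. 152.] 90
high [117. 406.] 6005 z 0.2341 0.237 [591.  36.] [83. 38.] 41
```

View pics/v3.png

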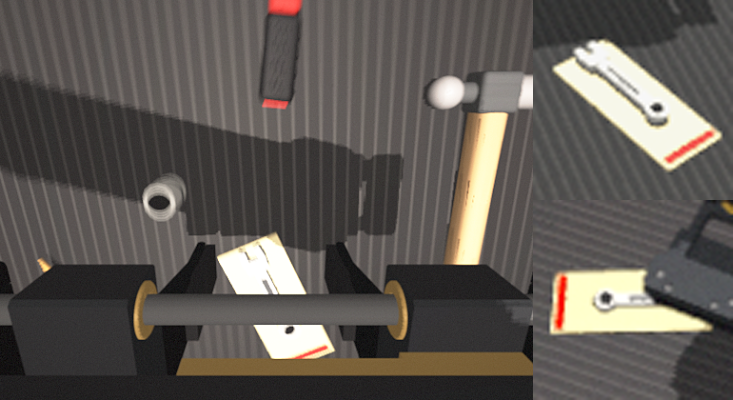

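The small spanner lies on its pad covering the silhouette. The wrist view shows the screwdriver handle from the butt at (275,103) to the red collar at (285,5).

```bash
python3 plan.py 0.619 0.106 0.125 80.5 4
```

```text
now [603.6  -5.6 194.1] yaw 87.2 grip 59.3 t 14.1 F [-0.2 -0.7 -0.1] N 4
0.56 0.05 0.35 -0.0 -0.1 1.7
0.56 0.03 0.35 -0.0 -0.1 1.7
0.56 0.02 0.35 -0.0 -0.1 1.7
0.56 0.0 0.35 -0.0 -0.1 1.7
```

Request:
carry_out([
  {"tx":0.56,"ty":0.05,"tz":0.35,"rx":0,"ry":-0.1,"rz":1.7,"hand":60},
  {"tx":0.56,"ty":0.03,"tz":0.35,"rx":0,"ry":-0.1,"rz":1.7,"hand":60},
  {"tx":0.56,"ty":0.02,"tz":0.35,"rx":0,"ry":-0.1,"rz":1.7,"hand":60},
  {"tx":0.5,"ty":0,"tz":0.35,"rx":0,"ry":-0.1,"rz":1.5,"hand":60},
  {"tx":0,"ty":0,"tz":0,"rx":0,"ry":0,"rz":0,"hand":60},
])

```text
time_s: 14.6
tool_pos: [0.6202, 0.0956, 0.1246]
eef_rot: [[0.174, 0.985, 0.002], [0.985, -0.174, -0.007], [-0.007, 0.003, -1.0]]
force: [-0.8, -0.2, 0.2]
grip_width: 0.0603
```

```bash
python3 plan.py 0.619 0.106 0.074 80.5 4
```

```text
now [620.2  95.6 124.6] yaw 80.0 grip 60.3 t 14.6 F [-0.8 -0.2  0.2] N 4
0.05 -0.02 0.25 0.0 0.1 -0.1
0.05 -0.02 0.25 0.0 0.1 -0.1
0.05 -0.02 0.25 0.0 0.1 -0.1
0.05 -0.01 0.25 0.0 0.1 -0.1
```

Request:
carry_out([
  {"tx":0.1,"ty":-0.02,"tz":0.25,"rx":0,"ry":0.1,"rz":-0.1,"hand":60},
  {"tx":0.1,"ty":-0.02,"tz":0.25,"rx":0,"ry":0.1,"rz":-0.1,"hand":60},
  {"tx":0,"ty":-0.02,"tz":0.25,"rx":0,"ry":0.1,"rz":0,"hand":60},
  {"tx":0,"ty":0,"tz":0.23,"rx":0,"ry":0,"rz":0,"hand":60},
  {"tx":0,"ty":0,"tz":0,"rx":0,"ry":0,"rz":0,"hand":60},
])

```text
time_s: 15.1
tool_pos: [0.6192, 0.0984, 0.0728]
eef_rot: [[0.176, 0.984, 0.003], [0.984, -0.176, -0.005], [-0.004, 0.004, -1.0]]
force: [0.2, -0.5, -0.1]
grip_width: 0.0602
```

```bash
python3 plan.py 0.619 0.106 0.074 80.5 1
```

```text
now [619.2  98.4  72.8] yaw 79.9 grip 60.2 t 15.1 F [ 0.2 -0.5 -0.1] N 1
0.15 -0.03 -0.03 0.2 0.2 -0.6
```

Request:
carry_out([
  {"tx":0.18,"ty":-0.02,"tz":0,"rx":0,"ry":0.2,"rz":-0.5,"hand":60},
  {"tx":0,"ty":0,"tz":0,"rx":0,"ry":0,"rz":0,"hand":60},
  {"tx":0,"ty":0,"tz":0,"rx":0,"ry":0,"rz":0,"hand":35},
  {"tx":0,"ty":0,"tz":0,"rx":0,"ry":0,"rz":0,"hand":15},
  {"tx":0,"ty":0,"tz":0,"rx":0,"ry":0,"rz":0,"hand":15},
  {"tx":0,"ty":0,"tz":0,"rx":0,"ry":0,"rz":0,"hand":15},
  {"tx":0,"ty":0,"tz":0,"rx":0,"ry":0,"rz":0,"hand":15},
])

```text
time_s: 15.8
tool_pos: [0.621, 0.1073, 0.0745]
eef_rot: [[0.168, 0.986, 0.007], [0.986, -0.168, -0.001], [0.001, 0.007, -1.0]]
force: [0.8, -0.9, -0.5]
grip_width: 0.0279
```

Request:
carry_out([
  {"tx":0,"ty":0,"tz":0,"rx":0,"ry":0,"rz":0,"hand":15},
  {"tx":0,"ty":0,"tz":0,"rx":0,"ry":0,"rz":0,"hand":15},
  {"tx":0,"ty":0,"tz":-0.5,"rx":0,"ry":0,"rz":0,"hand":15},
  {"tx":0,"ty":0,"tz":-0.8,"rx":0,"ry":0,"rz":0,"hand":15},
  {"tx":0,"ty":0,"tz":-0.5,"rx":0,"ry":0,"rz":0,"hand":15},
  {"tx":0,"ty":0,"tz":0,"rx":0,"ry":0,"rz":0,"hand":15},
])

```text
time_s: 16.4
tool_pos: [0.6192, 0.107, 0.1651]
eef_rot: [[0.168, 0.986, 0.002], [0.986, -0.168, -0.002], [-0.002, 0.003, -1.0]]
force: [1.2, -0.3, -0.8]
grip_width: 0.0255
```

```bash
python3 plan.py 0.417 -0.340 0.165 69 11
```

```text
now [619.2 107.  165.1] yaw 80.3 grip 25.5 t 16.4 F [ 1.2 -0.3 -0.8] N 11
-0.86 -0.23 0.0 0.0 0.0 1.0
-0.87 -0.21 0.0 0.0 0.0 1.0
-0.87 -0.19 0.0 0.0 0.0 1.0
-0.87 -0.18 0.0 0.0 0.0 1.0
-0.88 -0.16 0.0 0.0 0.0 1.0
-0.88 -0.15 0.0 0.0 0.0 1.0
-0.88 -0.13 0.0 0.0 0.0 1.0
-0.88 -0.12 0.0 0.0 0.0 1.0
-0.89 -0.1 0.0 0.0 0.0 1.0
-0.89 -0.08 0.0 0.0 0.0 1.0
-0.89 -0.07 0.0 0.0 0.0 1.0
```

Held (25.5 mm). Carry.

Request:
carry_out([
  {"tx":-0.86,"ty":-0.23,"tz":0,"rx":0,"ry":0,"rz":1,"hand":15},
  {"tx":-0.87,"ty":-0.21,"tz":0,"rx":0,"ry":0,"rz":1,"hand":15},
  {"tx":-0.87,"ty":-0.19,"tz":0,"rx":0,"ry":0,"rz":1,"hand":15},
  {"tx":-0.87,"ty":-0.18,"tz":0,"rx":0,"ry":0,"rz":1,"hand":15},
  {"tx":-0.88,"ty":-0.16,"tz":0,"rx":0,"ry":0,"rz":1,"hand":15},
  {"tx":-0.88,"ty":-0.15,"tz":0,"rx":0,"ry":0,"rz":1,"hand":15},
  {"tx":-0.88,"ty":-0.13,"tz":0,"rx":0,"ry":0,"rz":1,"hand":15},
  {"tx":-0.88,"ty":-0.12,"tz":0,"rx":0,"ry":0,"rz":1,"hand":15},
  {"tx":-0.89,"ty":-0.1,"tz":0,"rx":0,"ry":0,"rz":1,"hand":15},
  {"tx":-0.7,"ty":-0.08,"tz":0.2,"rx":0,"ry":0,"rz":1,"hand":15},
])

```text
time_s: 17.4
tool_pos: [0.4341, -0.2959, 0.1461]
eef_rot: [[0.327, 0.945, -0.004], [0.945, -0.327, 0.0], [-0.001, -0.004, -1.0]]
force: [0.4, -0.1, -1.0]
grip_width: 0.026
```

```bash
python3 plan.py 0.417 -0.340 0.13 69 2
```

```text
now [ 434.1 -295.9  146.1] yaw 70.9 grip 26.0 t 17.4 F [ 0.4 -0.1 -1. ] N 2
-0.47 -0.02 0.16 -0.1 0.0 1.0
-0.47 -0.01 0.16 -0.1 0.0 1.0
```

Request:
carry_out([
  {"tx":-0.4,"ty":0,"tz":0.2,"rx":-0.1,"ry":0,"rz":1,"hand":15},
  {"tx":-0.4,"ty":0,"tz":0.2,"rx":-0.1,"ry":0,"rz":1,"hand":15},
  {"tx":0,"ty":0,"tz":0,"rx":0,"ry":0,"rz":0,"hand":15},
])

```text
time_s: 17.7
tool_pos: [0.4137, -0.3397, 0.1222]
eef_rot: [[0.372, 0.928, -0.007], [0.928, -0.372, -0.002], [-0.004, -0.005, -1.0]]
force: [-0.7, -0.1, 0.6]
grip_width: 0.0259
```

```bash
python3 - <<'E'
from h import *
c=capture('wrist'); im=c['pixels']; cv2.imwrite('pics/p3.png',im); import pickle; pickle.dump(c,open('w4.pkl','wb'))
s=status.read_state(); p=s['tool_pos']*1000; R=s['eef_rot']; u=R[:2,0]; v=R[:2,1]
H,S,V=cv2.split(cv2.cvtColor(im,cv2.COLOR_BGR2HSV)); yy,xx=np.mgrid[:420,:560]; D=depthpts(c,np.c_[xx.ravel(),yy.ravel()])*1000
q=np.c_[(D[:,:2]-p[:2])@u,(D[:,:2]-p[:2])@v]
m=(D[:,2]>p[2]-85+15)&(D[:,2]<p[2]-20)&(q[:,0]>25)&(abs(q[:,1])<25)
tip=np.percentile(q[m,0],99.5); k=m&(q[:,0]>tip-12); r=((H<6)|(H>174))&(S>130)&(V>60); r=r.ravel()&m
print('TCP',p.round(1),'tip along',tip,'lat',q[k,1].mean(),'z rel',np.median(D[k,2])-p[2],'px',xx.ravel()[k].mean(),yy.ravel()[m].min(),'collar along',np.percentile(q[r,0],[1,99]),'lat',q[r,1].mean(),'ztop rel',np.percentile(D[r,2],95)-p[2])
E
python3 plan.py 0.417 -0.340 0.1 69 1
```

```text
TCP [ 414.7 -338.1  122.4] tip along 94.0137413740128 lat -0.0686108675269316 z rel -60.912693286939984 px 283.50924608819344 65 collar along [25.18293269 36.93336951] lat -0.027698433050756484 ztop rel -51.56749400570078
now [ 414.7 -338.1  122.4] yaw 68.3 grip 25.5 t 17.75 F [ 0.8 -0.1 -0.4] N 1
-0.02 0.06 0.45 -0.3 0.2 -0.7
```

View pics/p3.png

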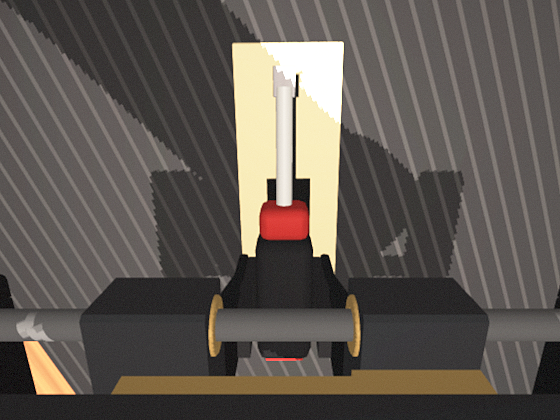

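The screwdriver is held straight along the tool, with its blade tip at (285,88) 94 mm ahead of the TCP. The pad's far corners are at (233,42) and (344,42).

```bash
python3 - <<'E'
from h import *
import pickle; c=pickle.load(open('w4.pkl','rb')); e=plane(c,[[233,42],[344,42]],.004)[:,:2]*1000
a=np.radians(69);U=np.array([np.cos(a),np.sin(a)]);V=np.array([np.sin(a),-np.cos(a)])
ctr=np.array([425,-319]); print(e.round(1).tolist(),'exp',(ctr+90*U-30*V).round(1),(ctr+90*U+30*V).round(1))
E
python3 plan.py 0.4178 -0.3375 0.096 69 2
```

```text
[[430.0, -225.7], [485.1, -247.9]] exp [ 429.2 -224.2] [ 485.3 -245.7]
now [ 414.7 -338.1  122.4] yaw 68.3 grip 25.5 t 17.75 F [ 0.8 -0.1 -0.4] N 2
0.02 0.03 0.26 -0.2 0.1 -0.3
0.02 0.03 0.26 -0.2 0.1 -0.3
```

Request:
carry_out([
  {"tx":0.01,"ty":0.03,"tz":0.26,"rx":-0.2,"ry":0.1,"rz":-0.4,"hand":15},
  {"tx":0.01,"ty":0.03,"tz":0.26,"rx":-0.2,"ry":0.1,"rz":-0.4,"hand":15},
  {"tx":0,"ty":0,"tz":0,"rx":0,"ry":0,"rz":0,"hand":15},
])

```text
time_s: 18.05
tool_pos: [0.4196, -0.3348, 0.0934]
eef_rot: [[0.351, 0.937, 0.002], [0.936, -0.351, 0.003], [0.003, 0.001, -1.0]]
force: [-0.4, 1.3, -1.1]
grip_width: 0.0257
```

```bash
python3 plan.py 0.4175 -0.3385 0.0785 69 1
```

```text
now [ 419.6 -334.8   93.4] yaw 69.5 grip 25.7 t 18.05 F [-0.4  1.3 -1.1] N 1
-0.08 -0.01 0.3 0.0 -0.2 0.5
```

Request:
carry_out([
  {"tx":-0.08,"ty":-0.01,"tz":0.18,"rx":0,"ry":-0.2,"rz":0.5,"hand":15},
  {"tx":0,"ty":0,"tz":0.11,"rx":0,"ry":0,"rz":0,"hand":15},
  {"tx":0,"ty":0,"tz":0,"rx":0,"ry":0,"rz":0,"hand":15},
])

```text
time_s: 18.35
tool_pos: [0.4186, -0.3374, 0.078]
eef_rot: [[0.356, 0.934, 0.001], [0.934, -0.356, 0.0], [0.001, 0.001, -1.0]]
force: [-1.2, 0.6, 6.7]
grip_width: 0.0257
```

```bash
python3 plan.py 0.4175 -0.3385 0.0785 69 1
```

```text
now [ 418.6 -337.4   78. ] yaw 69.1 grip 25.7 t 18.35 F [-1.2  0.6  6.7] N 1
-0.03 -0.01 -0.01 0.0 -0.0 0.1
```

Request:
carry_out([
  {"tx":0,"ty":0,"tz":0,"rx":0,"ry":0,"rz":0,"hand":28},
  {"tx":0,"ty":0,"tz":0,"rx":0,"ry":0,"rz":0,"hand":36},
  {"tx":0,"ty":0,"tz":0,"rx":0,"ry":0,"rz":0,"hand":60},
  {"tx":0,"ty":0,"tz":-0.3,"rx":0,"ry":0,"rz":0,"hand":60},
  {"tx":0,"ty":0,"tz":-0.8,"rx":0,"ry":0,"rz":0,"hand":70},
  {"tx":0,"ty":0,"tz":-0.8,"rx":0,"ry":0,"rz":0,"hand":70},
  {"tx":0.9,"ty":-0.25,"tz":-0.2,"rx":0,"ry":0,"rz":0,"hand":70},
  {"tx":0.94,"ty":-0.29,"tz":0,"rx":0,"ry":0,"rz":0,"hand":70},
  {"tx":0.6,"ty":-0.18,"tz":0,"rx":0,"ry":0,"rz":0,"hand":70},
  {"tx":0,"ty":0,"tz":0,"rx":0,"ry":0,"rz":0,"hand":70},
])

```text
time_s: 19.35
tool_pos: [0.4302, -0.2097, 0.1927]
eef_rot: [[0.362, 0.932, 0.009], [0.932, -0.362, -0.001], [0.002, 0.008, -1.0]]
force: [0.6, 0.4, 0.9]
grip_width: 0.0697
```

```bash
cat > gauge.py <<'E'
from h import *
import sys
c=capture('wrist'); im=c['pixels']; a=capture('scene'); b=capture('side')
z=lambda im,x,y,k:cv2.resize(im[y-k:y+k,x-k:x+k],(200,200),interpolation=2)
cv2.imwrite('pics/v4.png',np.hstack([cv2.resize(im,(533,400)),np.vstack([z(b['pixels'],294,336,45),z(a['pixels'],181,158,38)])]))
print(status.read_state()['tool_pos'],status.read_state()['time_s'])
for nm,c in(('wrist',c),('scene',a),('side',b)):
    H,S,V=cv2.split(cv2.cvtColor(c['pixels'],cv2.COLOR_BGR2HSV)); yy,xx=np.mgrid[:420,:560]
    D=depthpts(c,np.c_[xx.ravel(),yy.ravel()]); near=(np.hypot(D[:,0]-.426,D[:,1]+.098)<.08).reshape(V.shape)
    for n2,m,h in(('face',(V>140)&(S<45),.0195),('brass',(S>110)&(V>90)&(H>12)&(H<30),.0125)):
        n,l,st,ce=cv2.connectedComponentsWithStats(cv2.morphologyEx((m&near).astype(np.uint8),cv2.MORPH_OPEN,np.ones((3,3) if n2=='face' else (1,1))))
        if n<2: continue
        i=1+np.argmax(st[1:,4]); k=(l==i); y,x=np.nonzero(k); zz=np.percentile(D[k.ravel(),2],50)
        P=(plane(c,np.c_[x,y],h)[:,:2]*1000).astype(np.float32)
        print(nm,n2,'px',ce[i].round(),st[i,4],'z',zz.round(4),'mean',P.mean(0).round(1),'circ',np.round(cv2.minEnclosingCircle(P)[0],1),round(cv2.minEnclosingCircle(P)[1],1))
E
python3 gauge.py
```

```text
[ 0.42962402 -0.21457397  0.19277988] 19.5
wrist face px [229.  77.] 2156 z 0.021 mean [ 432.1 -105.4] circ [ 431.6 -105.9] 18.5
wrist brass px [118. 331.] 267 z 0.2134 mean [ 254.3 -262.4] circ [ 258.1 -261.5] 27.8
scene face px [251. 177.] 157 z 0.0196 mean [429.4 -98.3] circ [427.4 -92.2] 31.1
scene brass px [224. 115.] 9 z 0.2113 mean [ 243.8 -261. ] circ [ 245.4 -261.6] 9.4
side face px [273. 251.] 131 z 0.0181 mean [ 435.6 -108.5] circ [ 432.8 -107.2] 19.9
side brass px [253. 244.] 8 z 0.007 mean [398.2 -67. ] circ [398.6 -66.7] 5.4
```

View pics/v4.png

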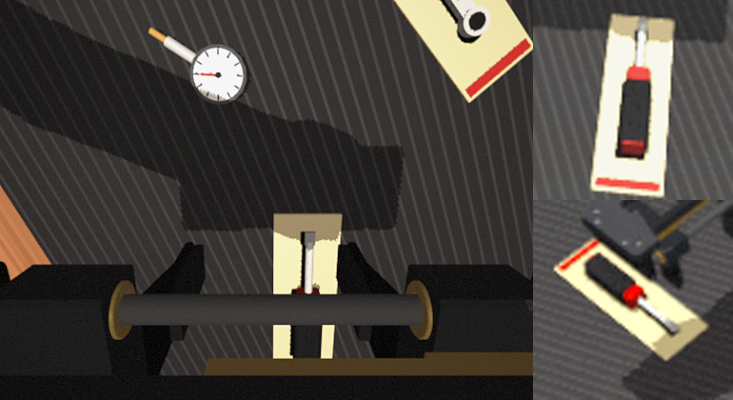

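The screwdriver covers its silhouette in both crops. The gauge face is at (229,77) in the full image and its brass tip near (159,33).

```bash
python3 - <<'E'
from h import *
c=capture('wrist'); P=plane(c,[[159,33],[171,42],[190,54]],.0105)[:,:2]*1000; o=np.array([432,-106.3]); d=P-o
print(P.round(1).tolist(),np.hypot(*d.T).round(1),np.degrees(np.arctan2(d[:,1],d[:,0])).round(1), 'face depth centre',depthpts(c,[[229,77]]).round(4))
E
python3 plan.py 0.432 -0.1063 0.125 127 8
```

```text
[[398.4, -66.2], [403.5, -74.3], [412.3, -86.1]] [52.3 42.9 28.2] [130.  131.7 134.2] face depth centre [[ 0.4326 -0.1109  0.0205]]
now [ 429.4 -215.2  192.6] yaw 68.3 grip 69.5 t 19.55 F [ 0.4  0.2 -0.3] N 8
0.26 -0.1 0.17 0.1 0.1 -7.3
0.27 -0.06 0.17 0.1 0.1 -7.3
0.27 -0.03 0.17 0.1 0.1 -7.3
0.27 0.01 0.17 0.1 0.1 -7.3
0.27 0.04 0.17 0.1 0.1 -7.3
0.26 0.08 0.17 0.1 0.1 -7.3
0.25 0.11 0.17 0.1 0.1 -7.3
0.23 0.14 0.17 0.1 0.1 -7.3
```

Using those pixels with the new camera pose added about 5 mm. Corrected, all three stem points give 126–127° and a tip 56 mm from the centre (58 expected), so the planned yaw of 127° stands.

Request:
carry_out([
  {"tx":0.26,"ty":-0.1,"tz":0.17,"rx":0,"ry":0,"rz":-7.3,"hand":70},
  {"tx":0.27,"ty":-0.06,"tz":0.17,"rx":0,"ry":0,"rz":-7.3,"hand":70},
  {"tx":0.27,"ty":-0.03,"tz":0.17,"rx":0,"ry":0,"rz":-7.3,"hand":70},
  {"tx":0.27,"ty":0.01,"tz":0.17,"rx":0,"ry":0,"rz":-7.3,"hand":70},
  {"tx":0.27,"ty":0.04,"tz":0.17,"rx":0,"ry":0,"rz":-7.3,"hand":70},
  {"tx":0.26,"ty":0.08,"tz":0.17,"rx":0,"ry":0,"rz":-7.3,"hand":70},
  {"tx":0.25,"ty":0.11,"tz":0.17,"rx":0,"ry":0,"rz":-7.3,"hand":70},
  {"tx":0.23,"ty":0.14,"tz":0.17,"rx":0,"ry":0,"rz":-6.5,"hand":70},
  {"tx":0,"ty":0,"tz":0,"rx":0,"ry":0,"rz":0,"hand":70},
])

```text
time_s: 20.45
tool_pos: [0.4318, -0.1205, 0.1222]
eef_rot: [[-0.594, 0.804, 0.01], [0.804, 0.594, -0.016], [-0.019, -0.001, -1.0]]
force: [-0.1, -0.1, -0.2]
grip_width: 0.0703
```

```bash
python3 plan.py 0.432 -0.106 0.076 127 3
```

```text
now [ 431.8 -120.5  122.2] yaw 126.5 grip 70.3 t 20.45 F [-0.1 -0.1 -0.2] N 3
0.08 0.06 0.31 -0.0 0.4 -0.2
0.08 0.06 0.31 -0.0 0.4 -0.2
0.08 0.06 0.31 -0.0 0.4 -0.2
```

Request:
carry_out([
  {"tx":0.15,"ty":0.11,"tz":0,"rx":0,"ry":0.6,"rz":-0.2,"hand":70},
  {"tx":0.15,"ty":0.09,"tz":0.05,"rx":0,"ry":0.5,"rz":-0.2,"hand":70},
  {"tx":0,"ty":0,"tz":0,"rx":0,"ry":0,"rz":0,"hand":70},
])

```text
time_s: 20.75
tool_pos: [0.4314, -0.1052, 0.12]
eef_rot: [[-0.591, 0.807, -0.001], [0.807, 0.591, -0.001], [-0.0, -0.001, -1.0]]
force: [0.1, -0.7, 0.0]
grip_width: 0.0699
```

```bash
python3 plan.py 0.432 -0.106 0.076 127 3
```

```text
now [ 431.4 -105.2  120. ] yaw 126.2 grip 69.9 t 20.75 F [ 0.1 -0.7  0. ] N 3
-0.01 0.0 0.29 -0.0 0.0 -0.3
-0.01 0.0 0.29 -0.0 0.0 -0.3
-0.01 0.0 0.29 -0.0 0.0 -0.3
```

Request:
carry_out([
  {"tx":0,"ty":0,"tz":0.29,"rx":0,"ry":0,"rz":-0.3,"hand":70},
  {"tx":0,"ty":0,"tz":0.29,"rx":0,"ry":0,"rz":-0.3,"hand":70},
  {"tx":0,"ty":0,"tz":0.29,"rx":0,"ry":0,"rz":-0.2,"hand":70},
  {"tx":0,"ty":0,"tz":0,"rx":0,"ry":0,"rz":0,"hand":70},
])

```text
time_s: 21.15
tool_pos: [0.4334, -0.1067, 0.0769]
eef_rot: [[-0.599, 0.801, 0.004], [0.801, 0.599, -0.002], [-0.005, 0.002, -1.0]]
force: [0.4, -1.2, -0.3]
grip_width: 0.0702
```

```bash
python3 plan.py 0.432 -0.106 0.075 127 1
```

```text
now [ 433.4 -106.7   76.9] yaw 126.8 grip 70.2 t 21.15 F [ 0.4 -1.2 -0.3] N 1
0.03 -0.01 0.04 0.1 0.3 -0.2
```

Request:
carry_out([
  {"tx":0.03,"ty":0,"tz":0.05,"rx":0,"ry":0.2,"rz":0,"hand":60},
  {"tx":0,"ty":0,"tz":0,"rx":0,"ry":0,"rz":0,"hand":48},
  {"tx":0,"ty":0,"tz":0,"rx":0,"ry":0,"rz":0,"hand":35},
  {"tx":0,"ty":0,"tz":0,"rx":0,"ry":0,"rz":0,"hand":30},
  {"tx":0,"ty":0,"tz":0,"rx":0,"ry":0,"rz":0,"hand":30},
  {"tx":0,"ty":0,"tz":0,"rx":0,"ry":0,"rz":0,"hand":30},
  {"tx":0,"ty":0,"tz":0,"rx":0,"ry":0,"rz":0,"hand":30},
])

```text
time_s: 21.85
tool_pos: [0.4337, -0.1062, 0.0766]
eef_rot: [[-0.597, 0.802, 0.006], [0.802, 0.597, -0.0], [-0.004, 0.005, -1.0]]
force: [-0.7, 0.1, -0.7]
grip_width: 0.0412
```

Request:
carry_out([
  {"tx":0,"ty":0,"tz":-0.4,"rx":0,"ry":0,"rz":0,"hand":30},
  {"tx":0,"ty":0,"tz":-0.8,"rx":0,"ry":0,"rz":0,"hand":30},
  {"tx":0,"ty":0,"tz":-0.6,"rx":0,"ry":0,"rz":0,"hand":30},
  {"tx":0,"ty":0,"tz":0,"rx":0,"ry":0,"rz":0,"hand":30},
])

```text
time_s: 22.25
tool_pos: [0.4322, -0.1061, 0.1683]
eef_rot: [[-0.597, 0.802, 0.001], [0.802, 0.597, -0.0], [-0.001, 0.001, -1.0]]
force: [0.8, -0.3, -1.3]
grip_width: 0.0411
```

```bash
python3 plan.py 0.438 0.3115 0.165 103 9
```

```text
now [ 432.2 -106.1  168.3] yaw 126.7 grip 41.1 t 22.25 F [ 0.8 -0.3 -1.3] N 9
0.74 0.56 0.01 0.0 0.0 2.6
0.76 0.53 0.01 0.0 0.0 2.6
0.79 0.49 0.01 0.0 0.0 2.6
0.81 0.46 0.01 0.0 0.0 2.6
0.83 0.42 0.01 0.0 0.0 2.6
0.85 0.38 0.01 0.0 0.0 2.6
0.86 0.34 0.01 0.0 0.0 2.6
0.88 0.3 0.01 0.0 0.0 2.6
0.89 0.26 0.01 0.0 0.0 2.6
```

Request:
carry_out([
  {"tx":0.69,"ty":0.62,"tz":0,"rx":0,"ry":0,"rz":2.6,"hand":30},
  {"tx":0.71,"ty":0.59,"tz":0,"rx":0,"ry":0,"rz":2.6,"hand":30},
  {"tx":0.75,"ty":0.55,"tz":0,"rx":0,"ry":0,"rz":2.6,"hand":30},
  {"tx":0.78,"ty":0.5,"tz":0,"rx":0,"ry":0,"rz":2.6,"hand":30},
  {"tx":0.83,"ty":0.42,"tz":0,"rx":0,"ry":0,"rz":2.6,"hand":30},
  {"tx":0.86,"ty":0.33,"tz":0,"rx":0,"ry":0,"rz":2.6,"hand":30},
  {"tx":0.88,"ty":0.28,"tz":0,"rx":0,"ry":0,"rz":2.6,"hand":30},
  {"tx":0.89,"ty":0.24,"tz":0.2,"rx":0,"ry":0,"rz":2.6,"hand":30},
  {"tx":0.6,"ty":0.12,"tz":0.3,"rx":0,"ry":0,"rz":2.4,"hand":30},
  {"tx":0,"ty":0,"tz":0,"rx":0,"ry":0,"rz":0,"hand":30},
])

```text
time_s: 23.25
tool_pos: [0.4409, 0.3077, 0.1346]
eef_rot: [[-0.209, 0.978, -0.001], [0.978, 0.209, -0.003], [-0.003, -0.002, -1.0]]
force: [-1.3, -0.5, -1.4]
grip_width: 0.0414
```

```bash
python3 plan.py 0.438 0.3115 0.13 103 2
cat > held.py <<'E'
from h import *
import pickle
c=capture('wrist'); im=c['pixels']; cv2.imwrite('pics/p4.png',im); pickle.dump(c,open('w5.pkl','wb'))
s=status.read_state(); p=s['tool_pos']*1000; R=s['eef_rot']; u=R[:2,0]; v=R[:2,1]
H,S,V=cv2.split(cv2.cvtColor(im,cv2.COLOR_BGR2HSV)); yy,xx=np.mgrid[:420,:560]; D=depthpts(c,np.c_[xx.ravel(),yy.ravel()])*1000
q=np.c_[(D[:,:2]-p[:2])@u,(D[:,:2]-p[:2])@v]; zr=D[:,2]-p[2]
m=(zr>-75)&(zr<-45)&(q[:,0]>24)&(abs(q[:,1])<30)
tip=np.percentile(q[m,0],99.5); k=m&(q[:,0]>tip-10); j=m&(q[:,0]<tip-15)&(q[:,0]>26)
print('TCP',p.round(1),'t',s['time_s'],'tip along',tip.round(1),'lat tip',q[k,1].mean().round(1),'lat near',q[j,1].mean().round(1),'z rel',np.median(zr[k]).round(1),'px',xx.ravel()[k].mean().round(),yy.ravel()[m].min())
E
python3 held.py
```

```text
now [440.9 307.7 134.6] yaw 102.1 grip 41.4 t 23.25 F [-1.3 -0.5 -1.4] N 2
0.04 -0.02 0.05 -0.1 0.1 -0.5
0.04 -0.02 0.05 -0.1 0.1 -0.5
TCP [441.4 305.5 135.1] t 23.3 tip along 62.2 lat tip -0.5 lat near -0.5 z rel -64.2 px 283.0 153
```

View pics/p4.png

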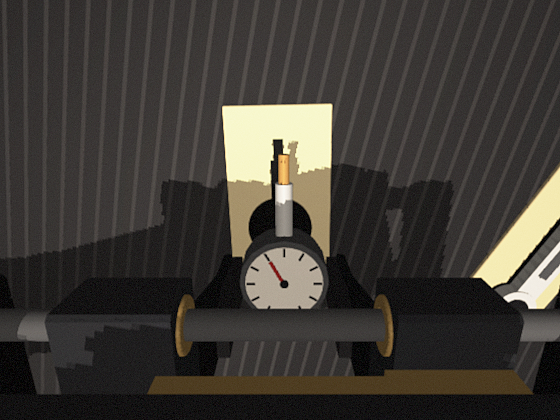

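The gauge is held straight. The stem tip is at (284,153) and the pad's far corners are at (223,105) and (331,104). With the arm at its capture position, the tip is about 60 mm ahead, so the origin is roughly 2 mm ahead of the TCP.

```bash
python3 - <<'E'
from h import *
import pickle; c=pickle.load(open('w5.pkl','rb')); e=plane(c,[[223,105],[331,104]],.004)[:,:2]*1000
t=plane(c,[[284,154]],(134.6-64)/1000)[0,:2]*1000
a=np.radians(103);U=np.array([np.cos(a),np.sin(a)]);V=np.array([np.sin(a),-np.cos(a)])
ctr=np.array([434,329]); print(e.round(1).tolist(),'exp',(ctr+60*U-33*V).round(1),(ctr+60*U+33*V).round(1),'tip',t.round(1),(t-[440.9,307.7])@np.array([-.209,.978]))
E
python3 plan.py 0.4385 0.3095 0.1 103 2
```

```text
[[388.8, 377.6], [451.6, 391.6]] exp [388.3 380. ] [452.7 394.9] tip [428.4 366.4] 60.02149884056064
now [441.4 305.5 135.1] yaw 102.0 grip 41.0 t 23.3 F [-0.1  0.2 -1.8] N 2
0.05 -0.02 0.35 -0.1 0.1 -0.5
0.05 -0.02 0.35 -0.1 0.1 -0.5
```

Request:
carry_out([
  {"tx":0.04,"ty":-0.02,"tz":0.35,"rx":-0.1,"ry":0.1,"rz":-0.5,"hand":30},
  {"tx":0.04,"ty":-0.02,"tz":0.35,"rx":-0.1,"ry":0.1,"rz":-0.5,"hand":30},
  {"tx":0,"ty":0,"tz":0,"rx":0,"ry":0,"rz":0,"hand":30},
])

```text
time_s: 23.6
tool_pos: [0.4385, 0.3052, 0.0978]
eef_rot: [[-0.223, 0.975, 0.0], [0.975, 0.223, -0.003], [-0.003, -0.0, -1.0]]
force: [-0.8, 0.5, -1.1]
grip_width: 0.0412
```

```bash
python3 plan.py 0.4385 0.3083 0.0806 103 1
```

```text
now [438.5 305.2  97.8] yaw 102.9 grip 41.2 t 23.6 F [-0.8  0.5 -1.1] N 1
0.06 0.01 0.34 -0.0 0.2 -0.1
```

Request:
carry_out([
  {"tx":0.07,"ty":0,"tz":0.2,"rx":0,"ry":0.2,"rz":-0.1,"hand":30},
  {"tx":0,"ty":0,"tz":0.13,"rx":0,"ry":0,"rz":0,"hand":30},
  {"tx":0,"ty":0,"tz":0,"rx":0,"ry":0,"rz":0,"hand":30},
])

```text
time_s: 23.9
tool_pos: [0.4389, 0.3061, 0.081]
eef_rot: [[-0.22, 0.975, 0.0], [0.975, 0.22, 0.0], [0.0, 0.0, -1.0]]
force: [-0.7, 0.0, -1.1]
grip_width: 0.0411
```

```bash
python3 plan.py 0.4385 0.3083 0.0806 103 1
```

```text
now [438.9 306.1  81. ] yaw 102.7 grip 41.1 t 23.9 F [-0.7  0.  -1.1] N 1
0.05 0.0 0.01 0.0 -0.0 -0.3
```

Request:
carry_out([
  {"tx":0.05,"ty":0,"tz":0.03,"rx":0,"ry":0,"rz":-0.2,"hand":30},
  {"tx":0,"ty":0,"tz":0.03,"rx":0,"ry":0,"rz":0,"hand":30},
  {"tx":0,"ty":0,"tz":0,"rx":0,"ry":0,"rz":0,"hand":44},
  {"tx":0,"ty":0,"tz":0,"rx":0,"ry":0,"rz":0,"hand":52},
  {"tx":0,"ty":0,"tz":0,"rx":0,"ry":0,"rz":0,"hand":70},
  {"tx":0,"ty":0,"tz":-0.3,"rx":0,"ry":0,"rz":0,"hand":70},
  {"tx":0,"ty":0,"tz":-0.8,"rx":0,"ry":0,"rz":0,"hand":70},
  {"tx":0,"ty":0,"tz":-0.9,"rx":0,"ry":0,"rz":0,"hand":70},
  {"tx":-0.7,"ty":0.2,"tz":-0.6,"rx":0,"ry":0,"rz":0,"hand":70},
  {"tx":-0.9,"ty":0.2,"tz":-0.3,"rx":0,"ry":0,"rz":0,"hand":70},
])

```text
time_s: 24.9
tool_pos: [0.4753, 0.2392, 0.2335]
eef_rot: [[-0.236, 0.972, -0.0], [0.972, 0.236, 0.002], [0.002, 0.0, -1.0]]
force: [1.3, 0.3, 0.4]
grip_width: 0.0698
```

Request:
carry_out([
  {"tx":-0.9,"ty":0,"tz":-0.3,"rx":0,"ry":0,"rz":0,"hand":70},
  {"tx":-0.6,"ty":0,"tz":0,"rx":0,"ry":0,"rz":0,"hand":70},
  {"tx":0,"ty":0,"tz":0,"rx":0,"ry":0,"rz":0,"hand":70},
  {"tx":0,"ty":0,"tz":0,"rx":0,"ry":0,"rz":0,"hand":70},
])

```text
time_s: 25.3
tool_pos: [0.4978, 0.1575, 0.2576]
eef_rot: [[-0.226, 0.974, 0.013], [0.974, 0.226, 0.008], [0.005, 0.014, -1.0]]
force: [-0.5, 0.3, 0.1]
grip_width: 0.0703
```

Run:
```python
from h import *
import pickle
c=capture('wrist'); a=capture('scene'); b=capture('side'); d=pickle.load(open('c0.pkl','rb'))
z=lambda im,x,y,k=38:cv2.resize(im[y-k:y+k,x-k:x+k],(200,200),interpolation=2)
A,B=a['pixels'],b['pixels']
top=np.hstack([z(A,181,158),z(A,218,233),z(A,405,231),z(A,391,295,42)]); mid=np.hstack([z(B,294,336,45),z(B,344,246),z(B,235,151,25),z(B,292,143,25)])
cv2.imwrite('pics/f.png',np.vstack([top,mid]))
print(status.read_state()['tool_pos'],status.read_state()['time_s'])
for nm,n in(('scene',a),('side',b)):
    df=cv2.absdiff(d[nm]['pixels'],n['pixels']).max(2)
    for w,X in(('socket',[.523,.002,.02]),('hammer head',[.8,.06,.02]),('hammer handle',[.775,-.065,.02])):
        u,v=proj(n,X)[0].astype(int); print(nm,w,'diff',np.median(df[v-8:v+8,u-8:u+8]))
```

```text
[0.49719437 0.15890825 0.25658259] 25.45
scene socket diff 2.0
scene hammer head diff 2.0
scene hammer handle diff 2.0
side socket diff 4.0
side hammer head diff 4.0
side hammer handle diff 5.0
```

View pics/f.png

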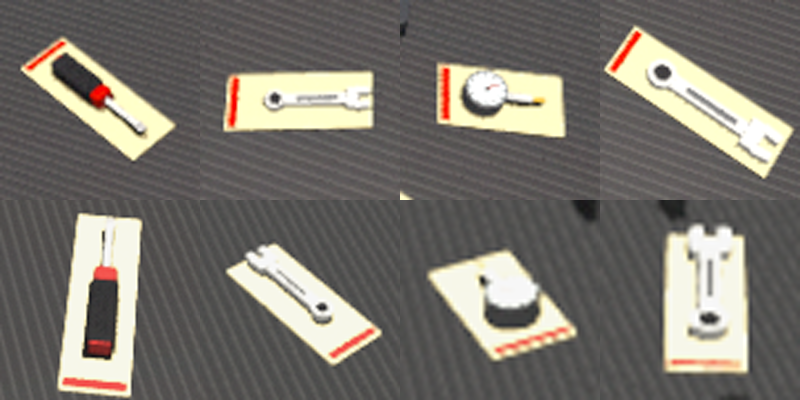

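All four tools lie flat on their pads, pointing the right way, with no silhouette showing around them. The socket and hammer haven't changed since the first pictures. Handing in.

```bash
python3 -c "
from cell import workorder
print(workorder.close_job())"
```

```text
the job is handed in; nothing more can be done
None
```

I laid the four tools on their pads in the order asked (large spanner, small spanner, screwdriver, dial gauge) and handed the job in at about 25.5 s robot time.

**Last checks:**
- In both outer views each tool lies flat on its own pad, pointing like its silhouette, with no silhouette showing around it.
- My measurements put each tool within about 2–3 mm of its spot.
- The socket and hammer look the same as in the first pictures, and the gripper is open and clear of everything.

**What went wrong or disagreed:**
- **First grasp:** the fingers closed too high on the large spanner. I also nudged the arm the wrong way while correcting, touching the mat at about 4 N. I reopened, realigned and gripped it properly.
- **Pad positions:** the wrist camera put the screwdriver, dial gauge and large spanner pads 2–3 mm from the outer-view estimate. I shifted the target for the first two and left the large spanner's.
- **Gauge stem:** one reading mixed old pixels with a new camera pose and was about 5 mm off. I caught and corrected it before moving.
- **Last adjustment:** I did not re-read the arm's position after the final 2–3 mm nudges just before releasing the tools. I relied on the pictures for those.

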